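# Refill the spice rack and lock its row stop

## Robot

A 7-joint arm with a two-finger parallel gripper is mounted at the origin on a cart in front of the work surface, level with it; the furniture and walls round the work are solid. World frame = base frame: x ahead of the robot, y to its left, z up, the work surface at z = 0. Lengths are in m, angles in rad, forces in N, time in s.
With the tool pointing down it reaches from about 0.35 to 0.9 m from the base axis. Payload 8.1 kg.
Tool frame: the origin (TCP) lies between the finger pads, 19 mm behind the fingertips; this is the grasp point; z points along the fingers, y is the line along which they close (so a half turn about z gives the same grasp; the last joint's range is limited). The gripper opens to 85 mm and grips with 20 to 120 N. Pads are 22 mm wide; open, the fingers measure 114 mm over their backs; the gripper's body (76 mm by 85 mm) begins 54 mm behind the grasp point. The pads swing forward as they close: fully open they stand 13 mm farther back than shut.
Start: joints at [1.107, 0.434, 0.025, 1.573, -0.012, 1.134, -0.075], TCP at [0.221, -0.585, 0.25] pointing down, gripper open.
Joint ranges: [-2.62, 2.62], [-0.44, 2.09], [-1.27, 1.32], [0.08, 2.57], [-1.32, 4.46], [0.12, 2], [-2.74, 2.74]. Speed limits (rad/s): [2.22, 2.22, 3.01, 3.01, 3.14, 3.14, 3.14].

## Interface

Orientations are given as a unit quaternion [w, x, y, z].
In Python, from rig import * gives the robot as it stands.
- The arm moves only by the shell command python3 -m creep 'ROWS' [FORCE]. ROWS is JSON, a list of rows, each a list of 7 numbers: the shift along the tool's x, y, z in units of 30 mm (1.0 is 30 mm), then the turn, a rotation vector about the tool's x, y, z in units of 5 degrees (1.0 is 5 degrees), then the finger opening in mm, from 0 to 85.4. A call has 1 to 12 rows; each row shifts and turns the commanded pose from where the row before left it, along the tool's axes as they then stand; what a row does not reach is not made up. A row lasts 1/12 s, in which the tool goes at most 41.7 mm and 7.16 degrees, less where a joint would pass 70% of its speed; a pose out of reach is approached as far as the arm can. A call is refused whole if a number of a shift passes 1 or a number of a turn 1, either way. A call with a gripper value outside its range is refused whole. The fingers move at their own pace and stop on an object; FORCE is the grip in N (left out, the last holds). Time passes only in rows, so rows that do not move let the fingers close. It gives the time, the measured TCP pose, the force, the opening and the grip force at its end, in the units of the state.
- read_state(): the state, without advancing time (a new reading comes with each control period).
- grab_frame(name): name is "scene" or "side" or "wrist"; returns a dict with "color" (420x560x3 uint8, red, green, blue), "fx", "fy", "cx", "cy" (pixels), "rvec" (rotation vector, rad) and "tvec" (3), from world to camera coordinates, as OpenCV has them. Camera axes: x right, y down, z forward; pixel columns grow to the right and rows downward; lengths in m; the calibration is good to about 2 mm. A picture is of the moment at which its call begins. There is no depth.
- hand_in(): hands the job in; it is judged then, once.
The state is a dict: "time": time; "joints": joint angles; "qd": joint speeds; "joint_efforts": joint torques, N m; "tool_pos": TCP position; "orientation": TCP orientation; "wrist_force": force on the tool from outside, world axes, zero at the start; "moment": the same for the moment, N m; "width": opening from 0.0 (shut) to 1.0 (fully open); "grip_force": force on a finger pad.
Only numpy, scipy, OpenCV 4.12 (cv2) and the standard library are available. Lean on these libraries where they do the work, as an engineer would, in place of code of your own. Each camera call takes 0.05 s, during which the arm holds its last target. There are 200 camera calls.

## Task

Put the spice rack back in order. Flip up the cam lever of its sliding row stop to free it, draw the stop back for room, lift the domed glass shaker out over the front rail and stand it upright on the serving tray beside the glass, and stand every spice tin that is out on the worktop upright in the rack with the slim jars already there. Then push the stop up until the whole row stands together snugly against the fixed end, flip the lever all the way down to lock it, and leave the glass, the egg timer and the garlic where they are.

Things in the scene. Friction and masses are not known exactly. Their poses are not given: they have to be found in the camera images.
- rack: wooden spice rack, fixed, 417 mm long (y), 92 mm deep. Origin: on the worktop under the middle of the jar channel; x points from the front rail to the back rail, y along the row to the fixed end. Jars stand on its 14 mm board between x = -30 and +29 mm. Low end (62 mm tall) at y = -195 mm. Aluminium back rail x = 29 to 49 mm, top at z = 55 mm
- fixed_end (a point): foot of the fixed end's inner face (y = +195 mm in the rack's frame, 14 mm above the worktop); this end is 104 mm tall. The row is pushed up against it
- front_rail (a point): middle of the upper of the two front retaining rods (6 mm thick), 33 mm in front of the channel's middle; its top is 45 mm above the worktop
- row_stop (a joint): sliding row stop, an upright steel plate (4 mm thick, top at 104 mm) across the channel on a carriage that rides the back rail; value 0 to 0.215 m grows as it is drawn away from the fixed end (rack's -y). Row length between fixed end and plate = 0.110 m + value. When free it slides against about 5 N; with the lever down the cam holds it
- stop_face (a point): middle of the plate's face that touches the row, 60 mm above the worktop; axes as the rack's, y pointing to the row
- stop_grip (a point): point in the stop's black upright pull grip, 6 mm below its top (z = 128 mm): the grip is 12 mm thick along the rack's x and 24 mm long along y, and stands free above the plate, 16 mm from its face on the outer side, 14 mm in front of the channel's middle. Pinch along the rack's x
- cam_lever (a joint): cam lever on the stop's carriage; value in rad: 0 = fully down (locked, pointing to the rack's -y, away from the row, 0.30 rad above level), 1.3 = fully up (free, pointing up). It turns about the rack's x axis. Stays where it is left. The cam starts to grip the rail below about 0.8; swinging it needs under 6 N at the knob
- lever_knob (a point): centre of the lever's black ball knob, 20 mm across, 50 mm from the pivot; about 82 mm above the worktop when down, 117 mm when up. Can be pinched along the rack's x and led round in an arc with the tool pointing down
- lever_pivot (a point): pivot of the lever, 46 mm from the plate's face on the outer side, 39 mm behind the channel's middle, 67 mm above the worktop
- shaker: glass shaker with a rounded domed head, 44 mm across, 90 mm tall (the head, 34 mm across, takes up the top 20 mm); stands in the row of the rack at the start, in any of its three places. Origin: centre of its underside, z up
- slim_1: slim spice jar with a flat pale cap, 40 mm across, 105 mm tall, stands upright in the rack and stays there. Origin: centre of its underside, z up.
- slim_2: slim spice jar with a flat pale cap, 40 mm across, 105 mm tall, stands upright in the rack and stays there. Origin: centre of its underside, z up.
- tin_1: squat screw-lid spice tin, steel with a black ribbed lid, round, 50 mm across, 62 mm tall (the lid takes up the top 16 mm), about 0.12 kg; stands upright on the worktop at the start and belongs in the rack; may be absent. Origin: centre of its underside, z up.
- tin_2: squat screw-lid spice tin, steel with a black ribbed lid, round, 50 mm across, 62 mm tall (the lid takes up the top 16 mm), about 0.12 kg; stands upright on the worktop at the start and belongs in the rack; may be absent. Origin: centre of its underside, z up.
- tin_3: squat screw-lid spice tin, steel with a black ribbed lid, round, 50 mm across, 62 mm tall (the lid takes up the top 16 mm), about 0.12 kg; stands upright on the worktop at the start and belongs in the rack; may be absent. Origin: centre of its underside, z up.
- tin_4: squat screw-lid spice tin, steel with a black ribbed lid, round, 50 mm across, 62 mm tall (the lid takes up the top 16 mm), about 0.12 kg; stands upright on the worktop at the start and belongs in the rack; may be absent. Origin: centre of its underside, z up.
- tray: wooden serving tray, 170 mm (x) by 210 mm (y), fixed; floor at 6 mm, rim 16 mm high and 8 mm thick. Origin: centre of its underside
- glass: drinking glass, 81 mm across, 91 mm tall, on the tray's right-hand (-y) half. Not to be disturbed. Origin: centre of its underside
- timer: round egg timer, 62 mm across, 52 mm tall, to the right of the rack. Not to be disturbed. Origin: centre of its underside
- garlic: garlic bulb, 55 mm, to the left of the rack. Not to be disturbed. Origin: centre of its underside

How it is judged:
By the outcome, as a careful person would: the job done as asked, in the order asked, and still so for the second after the job is handed in, with the robot touching nothing.
Of tin_1, tin_2, tin_3, tin_4 only 2 to 3 are there at a start; the rules pass over those that are not, and their reading is None.
At some moment in a run one of tin_1, tin_2, tin_3, tin_4 may be knocked a few centimetres aside while the robot is not near it.
It also fails if it takes over 210 s, if anything falls off the work surface, if the arm or the gripper's body presses on something with over 40 N, if the wrist force passes 120 N, or if a joint passes its speed limit or range.

## Working session

There is one attempt and no reset: what is moved stays moved. The work goes in short steps, Python scripts to look and compute and a shell command to move; the robot and the scene stay as the last step left them, time stands still between calls to the robot, and variables do not carry over. Pictures are saved under pics/ and viewed, at most 14 in all, crops included, and the job is handed in when it is done.

```bash
mkdir -p pics; ls; python3 - <<'E'
from rig import *
import cv2
for n in ("scene","side"):
    f=grab_frame(n); cv2.imwrite(f"pics/{n}0.png",cv2.resize(f["color"][:,:,::-1],(800,600),interpolation=cv2.INTER_CUBIC))
    print(n,f["fx"],f["fy"],f["cx"],f["cy"],f["rvec"],f["tvec"])
s=read_state();print(s)
E
```

```text
pics
scene 386.68522935450454 386.68522935450454 275.1649410928256 219.01456526017617 [ 0.76308464 -2.75980877  0.82740355] [0.47373692 0.29554154 0.84818472]
side 450.802848526562 450.802848526562 277.80034042018934 211.0059693596024 [ 1.95520374 -0.24793891  0.15550416] [-0.55732441  0.15755554  0.95011566]
{'time': 0.1, 'joints': array([ 1.10740223,  0.43511878,  0.02496538,  1.57400035, -0.01156326,
        1.13399699, -0.07510907]), 'qd': array([ 7.60781023e-04, -2.35094336e-03, -4.75485659e-04, -2.90136025e-03,
       -9.39153391e-05,  1.85704939e-03, -9.18327969e-04]), 'joint_efforts': array([ 3.96054878e-03, -6.71758819e+01,  1.02881592e+00, -3.16903710e+01,
        1.59575808e-02,  7.22069570e-03,  4.63001822e-05]), 'tool_pos': array([ 0.22043392, -0.58438571,  0.24932802]), 'orientation': array([-6.60304195e-04,  9.83777268e-01,  1.79392898e-01, -1.99160294e-04]), 'wrist_force': array([-0.58327954, -0.71649178, -0.50388362]), 'moment': array([-0.00292874, -0.00713934,  0.01457248]), 'grip_force': 0.0, 'width': 0.9960878149248378}
```

View pics/scene0.png

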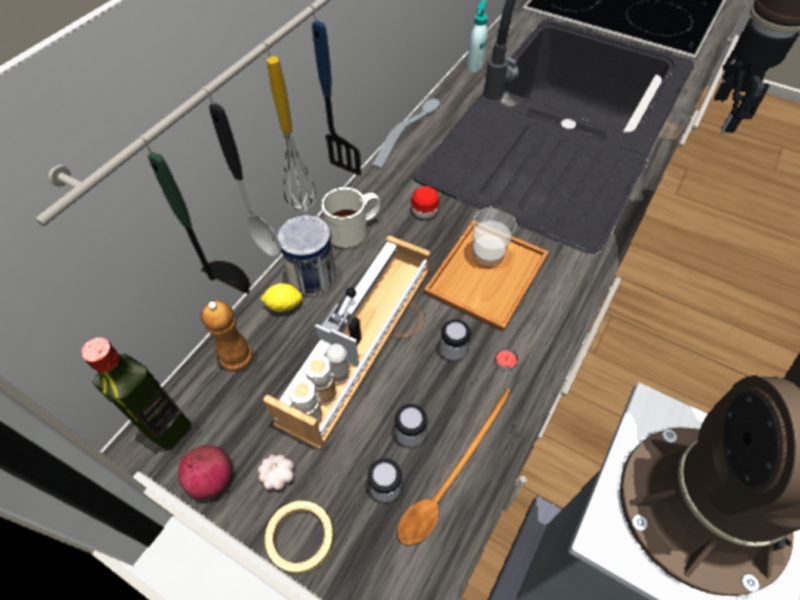

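View pics/side0.png

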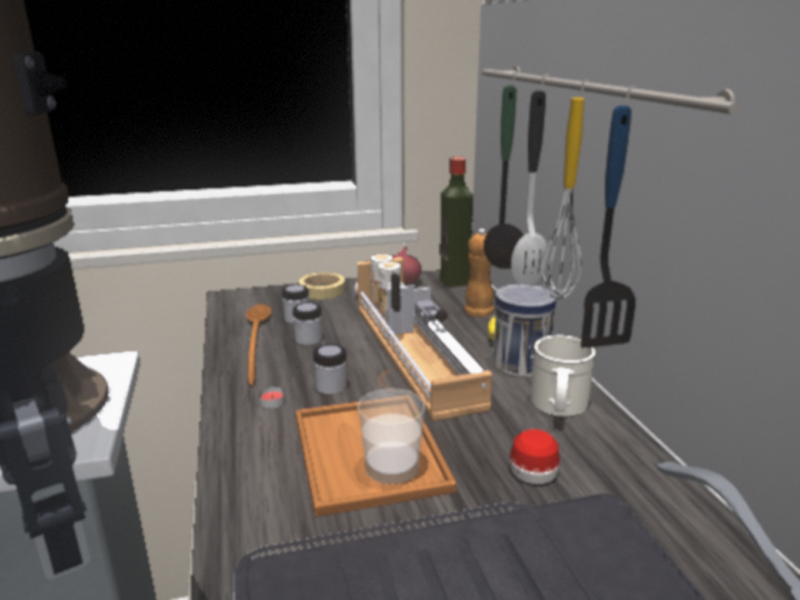

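The scene view shows the rack with its fixed end at (295,420) and low end at (408,250). The two slim jars are at (303,395) and (320,375), and the shaker is at (336,356) next to the stop. Three tins stand at (384,480), (410,425) and (455,340), and the glass is on the tray at (492,240). I'll enlarge two crops.

```bash
python3 - <<'E'
import cv2
from rig import *
f=grab_frame("scene")["color"][:,:,::-1]
c=f[155:320,180:400]; cv2.imwrite("pics/c1.png",cv2.resize(c,(800,600),interpolation=cv2.INTER_CUBIC))
f=grab_frame("side")["color"][:,:,::-1]
c=f[165:300,180:360]; cv2.imwrite("pics/c2.png",cv2.resize(c,(800,600),interpolation=cv2.INTER_CUBIC))
E
```

```text
(no output)
```

View pics/c1.png

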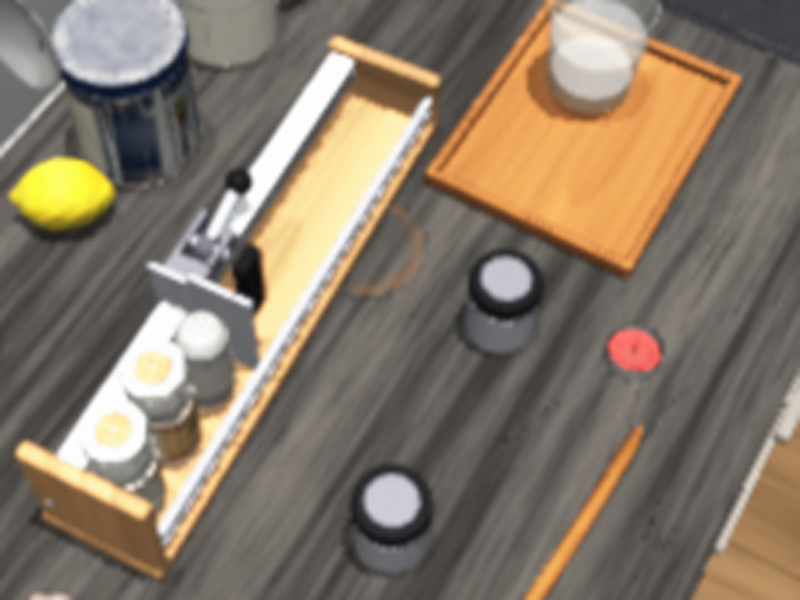

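View pics/c2.png

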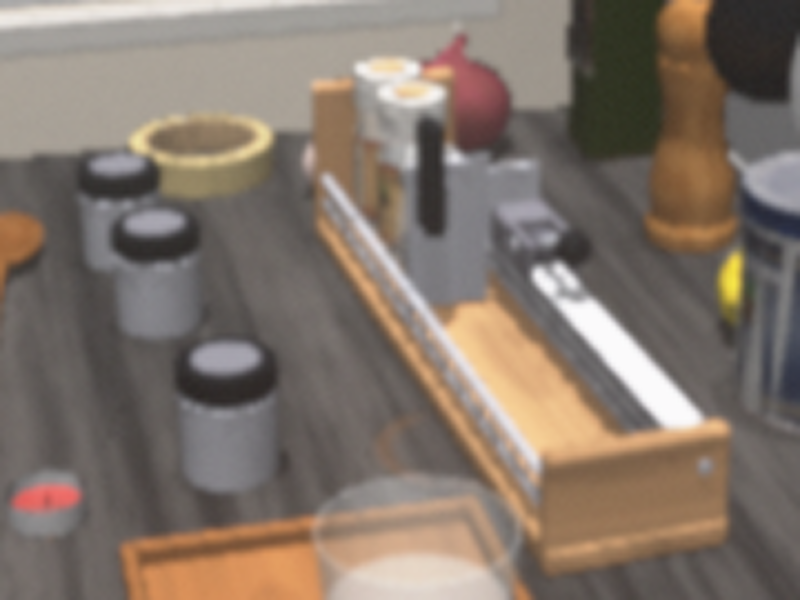

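The crops give close pixel positions. Tin lids are at c1 (505,279) and (392,502), the shaker dome at c1 (203,330), the lever knob at c1 (237,181) / c2 (572,243) and the grip top at c1 (247,252) / c2 (430,122). The lever points down towards the low end. Next I'll fit the poses.

```bash
cat > h.py <<'E'
import numpy as np, cv2
from scipy.spatial.transform import Rotation as R
from scipy.optimize import least_squares
from rig import *
class Cam:
    def __init__(s,n):
        f=grab_frame(n); s.img=f["color"]; s.K=np.array([[f["fx"],0,f["cx"]],[0,f["fy"],f["cy"]],[0,0,1.]]); s.r=np.array(f["rvec"],float); s.t=np.array(f["tvec"],float); s.Rm=R.from_rotvec(s.r).as_matrix()
    def proj(s,P): return cv2.projectPoints(np.atleast_2d(np.array(P,float)),s.r,s.t,s.K,None)[0].reshape(-1,2)
    def onz(s,uv,z):
        c=-s.Rm.T@s.t; d=s.Rm.T@np.linalg.inv(s.K)@np.array([*uv,1.]); return c+d*(z-c[2])/d[2]
    def save(s,name,box=None):
        b=box or (0,0,560,420); cv2.imwrite(name,cv2.resize(s.img[b[1]:b[3],b[0]:b[2],::-1],(800,600),interpolation=cv2.INTER_CUBIC))
def full(p,box): return np.array([box[0]+(p[0]+.5)*(box[2]-box[0])/800-.5, box[1]+(p[1]+.5)*(box[3]-box[1])/600-.5])
E
python3 - <<'E'
from h import *
S=Cam("scene"); D=Cam("side")
B1=(180,155,400,320);B2=(180,165,360,300);F=(0,0,560,420)
a=lambda x,y:full((x,y),B1); b=lambda x,y:full((x,y),B2); s0=lambda x,y:full((x,y),F)
def rk(p,q): x,y,w=p[:3]; c,s=np.cos(w),np.sin(w); return [x+c*q[0]-s*q[1],y+s*q[0]+c*q[1],q[2]]
obs=[(S,a(332,42),lambda v,l:(.049,-.2085,.062)),(S,a(440,78),lambda v,l:(-.043,-.2085,.062)),(S,a(163,573),lambda v,l:(-.043,.2085,0)),
(D,b(543,465),lambda v,l:(-.043,-.2085,.062)),(D,b(728,425),lambda v,l:(.049,-.2085,.062)),(D,b(548,568),lambda v,l:(-.043,-.2085,0)),
(S,a(237,181),lambda v,l:(.039,.195-.11-v-.046-.05*np.cos(.3+l),.067+.05*np.sin(.3+l))),
(D,b(572,243),lambda v,l:(.039,.195-.11-v-.046-.05*np.cos(.3+l),.067+.05*np.sin(.3+l))),
(S,a(247,252),lambda v,l:(-.014,.195-.11-v-.016,.134)),(D,b(430,122),lambda v,l:(-.014,.195-.11-v-.016,.134))]
def res(p): return np.concatenate([c.proj(rk(p,f(p[3],p[4])))[0]-uv for c,uv,f in obs])
r=least_squares(res,[.6,.15,.0,.02,0],loss='soft_l1');print(r.x.round(4));print(res(r.x).reshape(-1,2).round(1))
p=r.x;c,s=np.cos(p[2]),np.sin(p[2])
def show(n,P):
    d=np.array(P[:2])-p[:2];print(n,np.round(P,4),"rack",np.round([c*d[0]+s*d[1],-s*d[0]+c*d[1]],4))
show("fixed",rk(p,(0,.195,.014)));show("grip",rk(p,(-.014,.069-p[3],.128)))
for n,uv,z in [("tinA",a(505,279),.062),("tinB",a(392,502),.062),("tinC",s0(385,472),.062),("shaker",a(203,325),.088),("slim",a(153,368),.105),("slim",a(113,430),.105)]: show(n,S.onz(uv,z))
for n,uv,z in [("tinA",b(226,357),.062),("tinB",b(157,222),.062),("tinC",b(119,164),.062),("glass",b(418,515),.091)]: show(n+"D",D.onz(uv,z))
for uv in [a(740,78),a(628,270),a(430,175)]: show("tray",S.onz(uv,.016))
show("glass",S.onz(s0(495,224),.091))
show("garlic",S.onz(s0(275,472),.03)); show("timer",S.onz(s0(425,203),.026))
st=read_state();print(R.from_quat(np.roll(st["orientation"],-1)).as_matrix().round(3))
E
```

```text
[0.6063 0.0282 0.0725 0.0366 0.0606]
[[ 0.6 -1.5]
 [ 1.   0. ]
 [ 0.6  5.3]
 [ 0.3 -2.5]
 [ 0.8 -0.8]
 [-1.3  1. ]
 [ 0.3 -0.2]
 [ 1.2 -0.1]
 [-0.3  0.6]
 [ 1.1 -0.9]]
fixed [0.5922 0.2227 0.014 ] rack [-0.     0.195]
grip [0.59   0.0595 0.128 ] rack [-0.014   0.0324]
tinA [ 0.4577 -0.0498  0.062 ] rack [-0.1538 -0.067 ]
tinB [0.4429 0.1287 0.062 ] rack [-0.1557  0.1122]
tinC [0.4334 0.2216 0.062 ] rack [-0.1585  0.2055]
shaker [0.6029 0.0958 0.088 ] rack [0.0015 0.0677]
slim [0.6054 0.1441 0.105 ] rack [0.0075 0.1157]
slim [0.6016 0.1909 0.105 ] rack [0.0071 0.1626]
tinAD [ 0.4558 -0.0521  0.062 ] rack [-0.1559 -0.0692]
tinBD [0.4434 0.1252 0.062 ] rack [-0.1554  0.1086]
tinCD [0.4318 0.2212 0.062 ] rack [-0.16    0.2052]
glassD [ 0.5011 -0.2645  0.091 ] rack [-0.1261 -0.2843]
tray [ 0.3946 -0.3368  0.016 ] rack [-0.2376 -0.3487]
tray [ 0.3951 -0.1289  0.016 ] rack [-0.222  -0.1414]
tray [ 0.5583 -0.1298  0.016 ] rack [-0.0593 -0.1541]
glass [ 0.4969 -0.2827  0.091 ] rack [-0.1317 -0.3021]
garlic [0.5847 0.3005 0.03  ] rack [-0.0019  0.2732]
timer [ 0.6673 -0.3207  0.026 ] rack [ 0.0356 -0.3524]
[[ 0.936  0.353 -0.   ]
 [ 0.353 -0.936  0.   ]
 [-0.    -0.001 -1.   ]]
```

```bash
python3 - <<'E'
from h import *
p=[0.6063,0.0282,0.0725,0.0366,0.0606]
c,s=np.cos(p[2]),np.sin(p[2])
rk=lambda q:[p[0]+c*q[0]-s*q[1],p[1]+s*q[0]+c*q[1],q[2]]
S=Cam("scene");B=(180,155,400,320)
im=cv2.resize(S.img[155:320,180:400,::-1],(800,600),interpolation=cv2.INTER_CUBIC)
k=800/220
def L(qs,col):
    uv=S.proj([rk(q) for q in qs]); uv=(uv-[180,155]+.5)*k-.5
    cv2.polylines(im,[np.round(uv).astype(int)],False,col,1)
for y,h in((.195,.104),(.2085,.104),(-.195,.062),(-.2085,.062)): L([(-.043,y,0),(-.043,y,h),(.049,y,h),(.049,y,0),(-.043,y,0)],(0,0,255))
L([(-.033,-.195,.045),(-.033,.195,.045)],(255,0,0)); L([(.029,-.195,.055),(.029,.195,.055)],(255,0,0)); L([(.049,-.195,.055),(.049,.195,.055)],(255,0,0))
L([(-.043,-.195,0),(-.043,.195,0)],(0,255,0))
y=.085-p[3]; L([(-.03,y,.104),(.029,y,.104)],(255,0,255))
cv2.imwrite("pics/ov.png",im)
E
```

```text
(no output)
```

View pics/ov.png

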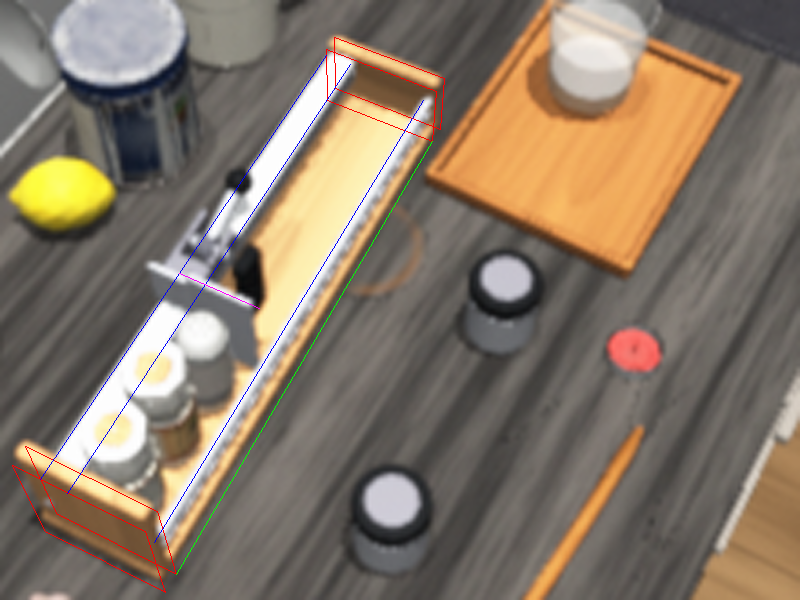

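```bash

python3 -m creep '[[0.96,-0.77,0,0,0,0,85],[0.96,-0.77,0,0,0,0,85],[0.96,-0.77,0,0,0,0,85],[0.96,-0.77,0,0,0,0,85],[0.96,-0.77,0,0,0,0,85],[0.96,-0.77,0,0,0,0,85],[0.96,-0.77,0,0,0,0,85],[0.96,-0.77,0,0,0,0,85],[0.96,-0.77,0,0,0,0,85],[0.96,-0.77,0,0,0,0,85]]'
python3 -m creep '[[0.96,-0.77,0,0,0,0,85],[0.96,-0.77,0,0,0,0,85],[0.96,-0.77,0,0,0,0,85],[0.96,-0.77,0,0,0,0,85],[0.96,-0.77,0,0,0,0,85],[0.96,-0.77,0,0,0,0,85],[0.96,-0.77,0,0,0,0,85],[0.96,-0.77,0,0,0,0,85],[0.96,-0.77,0,0,0,0,85],[0,0,0,0,0,-1,85],[0,0,0,0,0,-1,85],[0,0,0,0,0,-1,85]]'
python3 -m creep '[[0,0,0,0,0,-1,85],[0,0,0,0,0,-1,85],[0,0,0,0,0,-1,85],[0,0,0,0,0,-1,85],[0,0,0,0,0,-1,85],[0,0,0,0,0,-1,85],[0,0,0,0,0,-1,85],[0,0,0,0,0,-1,85],[0,0,0,0,0,-1,85],[0,0,0,0,0,-1,85],[0,0,0,0,0,-1,85],[0,0,0,0,0,-0.66,85]]'
python3 - <<'E'
from h import *
W=Cam("wrist");W.save("pics/w1.png")
st=read_state();print(st["time"],st["tool_pos"],st["joints"].round(2));print(R.from_quat(np.roll(st["orientation"],-1)).as_matrix().round(3));print((-W.Rm.T@W.t).round(3))
E
```

```text
time: 1.18
tool_pos: [0.4092, -0.2654, 0.2503]
orientation: [0.0, 0.984, 0.179, 0.0]
wrist_force: [1.0, -1.8, 0.4]
width: 1.001
grip_force: 0.0
time: 2.18
tool_pos: [0.5779, 0.02, 0.2497]
orientation: [-0.0, 0.951, 0.309, -0.0]
wrist_force: [-0.2, -0.7, 0.1]
width: 0.992
grip_force: 0.0
time: 3.18
tool_pos: [0.5777, 0.0188, 0.25]
orientation: [0.0, 0.681, 0.733, -0.0]
wrist_force: [-0.4, 0.0, -0.7]
width: 0.998
grip_force: 0.0
3.2333 [0.57767365 0.01877396 0.24989574] [ 0.28  0.42 -0.57  1.66  0.24  1.14 -0.27]
[[-0.076  0.997 -0.   ]
 [ 0.997  0.076 -0.   ]
 [-0.    -0.    -1.   ]]
[0.573 0.083 0.374]
```

View pics/w1.png

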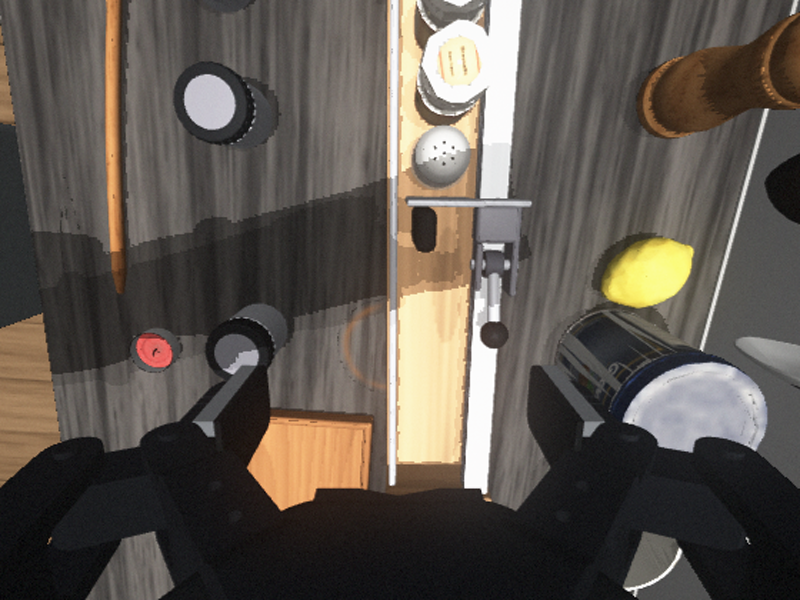

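The wrist view shows the knob at (494,334), the grip top at (425,228), the plate edge at row 203, the shaker dome at (441,153), a slim cap at (458,62), the front rail along col 393, the low end's inner foot at row 464, and tin lids at (211,100) and (240,350).

```bash
python3 - <<'E'
from h import *
W=Cam("wrist");F=(0,0,560,420)
P=lambda u,v,z:W.onz(full((u,v),F),z)
for n,a in dict(railA=(393.5,10,.045),railB=(392,480,.045),backinA=(519,20,.055),backoutB=(489,480,.055),backinB=(464,480,.055),knob=(494,334,.083),grip=(425,228,.134),plateface=(435,199,.104),platel=(378,203,.104),plater=(531,203,.104),dome=(441,150,.088),slim=(458,60,.105),lowfoot=(430,464,.014),pivot=(492,266,.067),tinB=(209,101,.062)).items(): print(n,P(*a).round(4))
E
```

```text
railA [0.5609 0.1953 0.045 ]
railB [ 0.5865 -0.1684  0.045 ]
backinA [0.643  0.1925 0.055 ]
backoutB [ 0.6689 -0.1544  0.055 ]
backinB [ 0.6476 -0.1561  0.055 ]
knob [ 0.6483 -0.0135  0.083 ]
grip [0.5891 0.0616 0.134 ]
plateface [0.5955 0.0767 0.104 ]
platel [0.5612 0.0717 0.104 ]
plater [0.654  0.0788 0.104 ]
dome [0.5977 0.1063 0.088 ]
slim [0.6008 0.1532 0.105 ]
lowfoot [ 0.6227 -0.1716  0.014 ]
pivot [0.6441 0.0323 0.067 ]
tinB [0.4433 0.1273 0.062 ]
```

```bash
cat >> h.py <<'E'
E_=np.array([.9975,.0709,0]);N_=np.array([-.0709,.9975,0]);O=.6063*E_-.0203*N_
def w(r): return O+r[0]*E_+r[1]*N_+np.array([0,0,r[2]])
def rack(P): d=np.array(P)-O; return np.array([d@E_,d@N_,P[2]])
def to(*targets):
    "print tool-frame deltas (units of 30 mm) to successive rack-frame targets"
    st=read_state();M=R.from_quat(np.roll(st["orientation"],-1));p=np.array(st["tool_pos"]);print("t",round(st["time"],1),"rack tcp",rack(p).round(4),"width",round(st["width"]*85.4,1),"F",np.round(st["wrist_force"],1),"yaw err deg",round(np.degrees(np.arctan2(M.as_matrix()[1,1],M.as_matrix()[0,1])-.071),2))
    for t in targets:
        q=w(t); print(t,(M.inv().apply(q-p)/.03).round(2)); p=q
E
python3 - <<'E'
from h import *
W=Cam("wrist");S=Cam("scene");F=(0,0,560,420)
for h in(.1,.12,.14,.16,.18): print(h,*[rack(W.onz(full(u,F),h)).round(3) for u in((612,405),(690,360))],rack(S.onz(full((303,235),F),h)).round(3))
to((.0395,-.039,.15),(.0395,-.039,.083))
piv=np.array([.0395,.0086,.067]);a0=.3
k=lambda a:tuple(piv+.05*np.array([0,-np.cos(a),np.sin(a)]))
to(*[k(a) for a in np.linspace(.3,1.62,9)])
E
```

```text
0.1 [ 0.121 -0.086  0.1  ] [ 0.169 -0.052  0.1  ] [ 0.176 -0.104  0.1  ]
0.12 [ 0.11  -0.075  0.12 ] [ 0.155 -0.044  0.12 ] [ 0.164 -0.09   0.12 ]
0.14 [ 0.099 -0.064  0.14 ] [ 0.141 -0.036  0.14 ] [ 0.152 -0.076  0.14 ]
0.16 [ 0.088 -0.054  0.16 ] [ 0.126 -0.027  0.16 ] [ 0.139 -0.062  0.16 ]
0.18 [ 0.077 -0.043  0.18 ] [ 0.112 -0.019  0.18 ] [ 0.127 -0.049  0.18 ]
t 3.4 rack tcp [-0.0287 -0.0018  0.25  ] width 84.6 F [0.5 0.3 0.2] yaw err deg -0.24
(0.0395, -0.039, 0.15) [-1.23  2.28  3.33]
(0.0395, -0.039, 0.083) [0.   0.   2.23]
t 3.4 rack tcp [-0.0287 -0.0018  0.25  ] width 84.6 F [0.5 0.3 0.2] yaw err deg -0.24
(np.float64(0.0395), np.float64(-0.03916682445628031), np.float64(0.08177601033306699)) [-1.24  2.28  5.61]
(np.float64(0.0395), np.float64(-0.03609107828033603), np.float64(0.08942114007228172)) [ 0.1  -0.   -0.25]
(np.float64(0.0395), np.float64(-0.0318013754156076), np.float64(0.09645723789711348)) [ 0.14 -0.   -0.23]
(np.float64(0.0395), np.float64(-0.02641423830205199), np.float64(0.10269318024675184)) [ 0.18 -0.   -0.21]
(np.float64(0.0395), np.float64(-0.020075999303622836), np.float64(0.10795957841504991)) [ 0.21 -0.   -0.18]
(np.float64(0.0395), np.float64(-0.01295882583993331), np.float64(0.11211337970495477)) [ 0.24 -0.   -0.14]
(np.float64(0.0395), np.float64(-0.00525604375282788), np.float64(0.11504175321030363)) [ 0.26 -0.   -0.1 ]
(np.float64(0.0395), np.float64(0.0028231140593902825), np.float64(0.11666515467437091)) [ 0.27 -0.   -0.05]
(np.float64(0.0395), np.float64(0.011059191095708527), np.float64(0.1169394871735262)) [ 0.27 -0.   -0.01]
```

```bash

python3 -m creep '[[-0.41,0.76,0.6,0,0,0,45],[-0.41,0.76,0.7,0,0,0,45],[-0.42,0.76,0.7,0,0,0,45],[0,0,0.7,0,0,0,45],[0,0,0.7,0,0,0,45],[0,0,0,0,0,0,45],[0,0,0,0,0,0,45]]'
python3 -m creep '[[0,0,0.7,0,0,0,45],[0,0,0.7,0,0,0,45],[0,0,0.75,0,0,0,45],[0,0,0,0,0,0,45],[0,0,0,0,0,0,12],[0,0,0,0,0,0,12],[0,0,0,0,0,0,12],[0,0,0,0,0,0,12],[0,0,0,0,0,0,12],[0,0,0,0,0,0,12]]' 25
python3 - <<'E'
from h import *
to((.0395,-.039,.083))
W=Cam("wrist");W.save("pics/w2.png")
E
```

```text
time: 3.97
tool_pos: [0.6478, -0.0133, 0.1472]
orientation: [-0.001, 0.683, 0.731, -0.001]
wrist_force: [0.5, -0.7, 0.1]
width: 0.529
grip_force: 0.0
time: 4.8
tool_pos: [0.6482, -0.0135, 0.0854]
orientation: [0.0, 0.682, 0.731, -0.0]
wrist_force: [-5.3, -0.3, 2.3]
width: 0.206
grip_force: 24.4
t 4.8 rack tcp [ 0.0393 -0.0391  0.0854] width 17.6 F [-5.3 -0.3  2.3] yaw err deg -0.12
(0.0395, -0.039, 0.083) [0.   0.01 0.08]
```

View pics/w2.png

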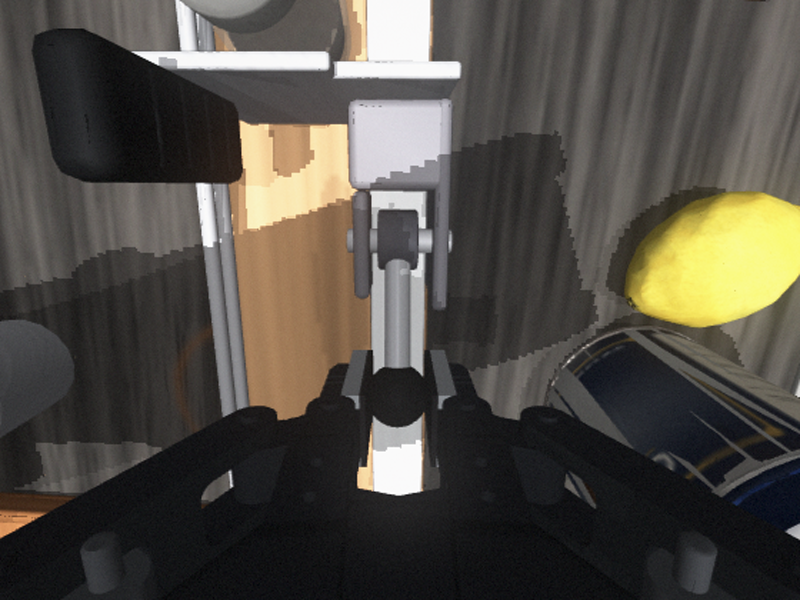

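The knob at (398,397) sits between the pads. Next is the arc.

```bash

python3 -m creep '[[0.1,0,-0.25,0,0,0,12],[0.14,0,-0.23,0,0,0,12],[0.18,0,-0.21,0,0,0,12],[0.21,0,-0.18,0,0,0,12],[0.24,0,-0.14,0,0,0,12],[0.26,0,-0.1,0,0,0,12],[0.27,0,-0.05,0,0,0,12],[0.27,0,-0.01,0,0,0,12],[0.06,0,0,0,0,0,12],[0,0,0,0,0,0,12]]'
python3 -m creep '[[0,0,0,0,0,0,45],[0,0,0,0,0,0,45],[0,0,0,0,0,0,45],[0,0,-1,0,0,0,60],[0,0,-1,0,0,0,60]]'
python3 - <<'E'
from h import *
to((-.014,.0386,.165),(-.014,.0386,.122))
W=Cam("wrist");W.save("pics/w3.png")
E
```

```text
time: 5.68
tool_pos: [0.6446, 0.0402, 0.1201]
orientation: [0.0, 0.682, 0.732, 0.0]
wrist_force: [-5.8, -1.0, 2.4]
width: 0.209
grip_force: 24.4
time: 6.1
tool_pos: [0.6442, 0.0383, 0.1782]
orientation: [-0.001, 0.682, 0.731, -0.001]
wrist_force: [0.2, -0.9, -0.0]
width: 0.699
grip_force: 0.0
t 6.1 rack tcp [0.039  0.0129 0.1782] width 59.7 F [ 0.2 -0.9 -0. ] yaw err deg -0.09
(-0.014, 0.0386, 0.165) [ 0.85 -1.77  0.44]
(-0.014, 0.0386, 0.122) [-0.    0.    1.43]
```

View pics/w3.png

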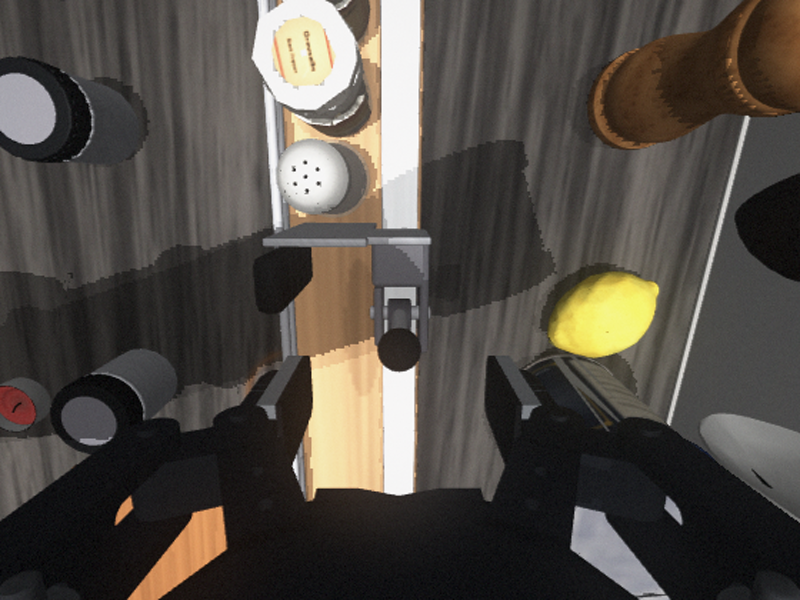

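The lever is up, with the knob at (399,349) over its pivot. Now I'll grip the stop and draw it back 160 mm.

```bash

python3 -m creep '[[0.43,-0.88,0.2,0,0,0,40],[0.42,-0.89,0.2,0,0,0,40],[0,0,0,0,0,0,40],[0,0,0.7,0,0,0,40],[0,0,0.7,0,0,0,40],[0,0,0,0,0,0,40],[0,0,0,0,0,0,5],[0,0,0,0,0,0,5],[0,0,0,0,0,0,5],[0,0,0,0,0,0,5],[0,0,0,0,0,0,5],[0,0,0,0,0,0,5]]' 40
python3 -m creep '[[-0.3,0,0,0,0,0,5],[-0.5,0,0,0,0,0,5],[-0.5,0,0,0,0,0,5],[-0.5,0,0,0,0,0,5],[-0.5,0,0,0,0,0,5],[-0.5,0,0,0,0,0,5],[-0.5,0,0,0,0,0,5],[-0.5,0,0,0,0,0,5],[-0.5,0,0,0,0,0,5],[-0.5,0,0,0,0,0,5],[-0.5,0,0,0,0,0,5],[0,0,0,0,0,0,5]]'
python3 - <<'E'
from h import *
to((-.014,-.121,.122))
E
```

```text
time: 7.15
tool_pos: [0.5899, 0.0605, 0.1259]
orientation: [-0.0, 0.682, 0.731, 0.0]
wrist_force: [-6.0, -0.2, 3.7]
width: 0.133
grip_force: 40.4
time: 8.15
tool_pos: [0.6006, -0.1014, 0.1259]
orientation: [0.0, 0.683, 0.73, -0.001]
wrist_force: [-7.4, -5.6, 6.3]
width: 0.134
grip_force: 40.8
t 8.2 rack tcp [-0.0144 -0.1234  0.1259] width 11.4 F [-7.4 -5.6  6.3] yaw err deg -0.28
(-0.014, -0.121, 0.122) [0.08 0.01 0.13]
```

```bash

python3 -m creep '[[0,0,0,0,0,0,40],[0,0,0,0,0,0,40],[0,0,0,0,0,0,60],[0,0,-0.8,0,0,0,60],[0,0,-0.8,0,0,0,60],[0,0,-0.8,0,0,0,60],[0.8,0.05,-0.4,0,0,0,60],[0.8,0.05,0,0,0,0,60],[0.8,0.1,0,0,0,0,60],[0.8,0.1,0,0,0,0,60],[0.8,0.1,0,0,0,0,60],[0.5,0.1,0,0,0,0,60]]'
python3 -m creep '[[0,0,0,0,0,0,60],[0,0,0,0,0,0,60]]' >/dev/null
python3 - <<'E'
from h import *
to((0,.08,.2))
W=Cam("wrist");W.save("pics/w4.png")
E
```

```text
time: 9.15
tool_pos: [0.6068, 0.0412, 0.2093]
orientation: [-0.0, 0.681, 0.732, 0.001]
wrist_force: [0.4, 0.7, -0.4]
width: 0.702
grip_force: 0.0
t 9.3 rack tcp [0.0019 0.016  0.209 ] width 60.0 F [ 0.3 -0.7 -0.3] yaw err deg 0.06
(0, 0.08, 0.2) [ 2.13 -0.06  0.3 ]
```

View pics/w4.png

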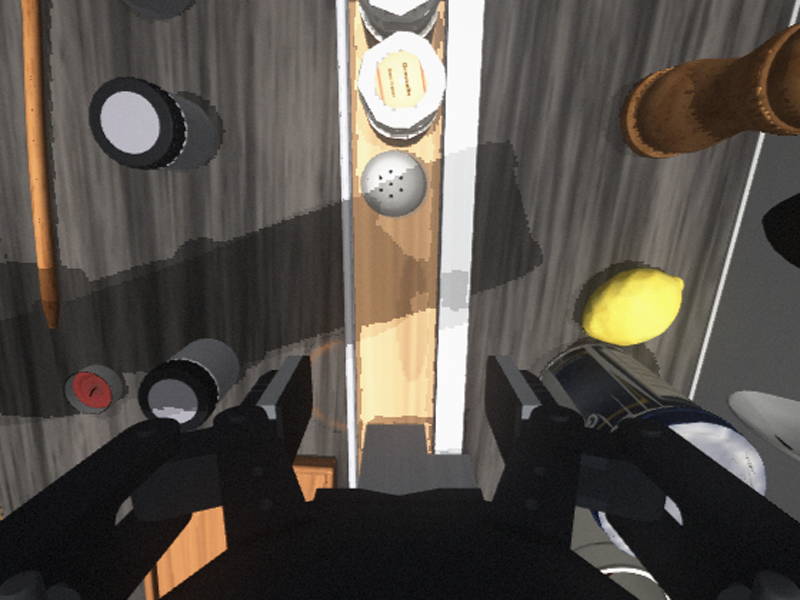

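The stop is drawn back to the low end. The shaker head is centred at (393,183), a slim cap is at (402,80), and tin lids are at (130,122) and (178,392).

```bash
python3 - <<'E'
from h import *
W=Cam("wrist");F=(0,0,560,420)
for u,z in(((393,183),.088),((402,80),.119),((130,119),.062),((180,395),.062)):
    P=W.onz(full(u,F),z); print(P.round(4),rack(P).round(4))
s=rack(W.onz(full((393,183),F),.088))
to((s[0],s[1],.2),(s[0],s[1],.08))
E
```

```text
[0.5995 0.1025 0.088 ] [-0.0011  0.08    0.088 ]
[0.6009 0.1473 0.119 ] [0.0035 0.1246 0.119 ]
[0.4442 0.1277 0.062 ] [-0.1542  0.1161  0.062 ]
[ 0.4626 -0.048   0.062 ] [-0.1482 -0.0603  0.062 ]
t 9.4 rack tcp [0.0017 0.0135 0.2086] width 60.0 F [-0.3 -0.9 -0.3] yaw err deg -0.14
(np.float64(-0.0010588901990015304), np.float64(0.08000797365958662), 0.2) [ 2.22 -0.1   0.29]
(np.float64(-0.0010588901990015304), np.float64(0.08000797365958662), 0.08) [ 0. -0.  4.]
```

```bash

python3 -m creep '[[0.74,-0.03,0,0,0,0,60],[0.74,-0.03,0,0,0,0,60],[0.74,-0.04,0,0,0,0,60],[0,0,0.7,0,0,0,60],[0,0,0.7,0,0,0,60],[0,0,0.7,0,0,0,60],[0,0,0.7,0,0,0,60],[0,0,0.7,0,0,0,60],[0,0,0.4,0,0,0,60],[0,0,0.38,0,0,0,60],[0,0,0,0,0,0,60],[0,0,0,0,0,0,60]]'
python3 -m creep '[[0,0,0,0,0,0,38],[0,0,0,0,0,0,38],[0,0,0,0,0,0,38],[0,0,0,0,0,0,38],[0,0,0,0,0,0,38],[0,0,0,0,0,0,38],[0,0,0,0,0,0,38]]' 30
python3 - <<'E'
from h import *
to((0,.08,.08))
E
```

```text
time: 10.42
tool_pos: [0.5993, 0.1031, 0.0803]
orientation: [-0.0, 0.682, 0.731, -0.0]
wrist_force: [0.7, 0.3, 0.3]
width: 0.702
grip_force: 0.0
time: 11.0
tool_pos: [0.5994, 0.1035, 0.0804]
orientation: [0.0, 0.682, 0.731, 0.0]
wrist_force: [-0.1, -0.2, 0.2]
width: 0.447
grip_force: 0.2
t 11.0 rack tcp [-0.0011  0.081   0.0804] width 38.2 F [-0.1 -0.2  0.2] yaw err deg -0.1
(0, 0.08, 0.08) [-0.03  0.04  0.01]
```

```bash

python3 -m creep '[[0,0,0,0,0,0,30],[0,0,0,0,0,0,30],[0,0,0,0,0,0,30],[0,0,0,0,0,0,30]]' 30
python3 - <<'E'
from h import *
W=Cam("wrist");W.save("pics/w5.png")
E
```

```text
time: 11.33
tool_pos: [0.5996, 0.1036, 0.0805]
orientation: [0.0, 0.682, 0.731, 0.0]
wrist_force: [0.5, -0.7, 5.1]
width: 0.407
grip_force: 29.6
```

View pics/w5.png

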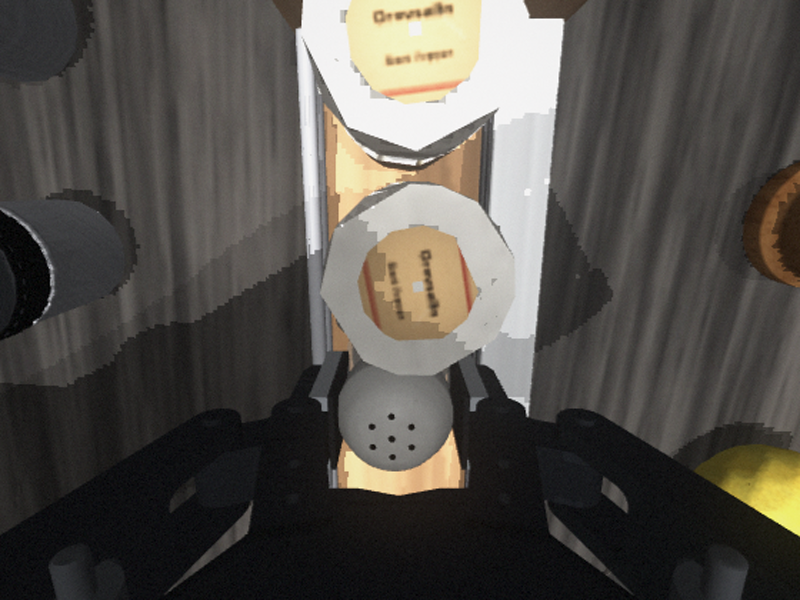

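The pads sit at about (335,380) and (470,380). They hold the head, which is 34 mm wide, rather than the glass body, so I'll check the real pad height.

```bash
python3 - <<'E'
from h import *
W=Cam("wrist");st=read_state();M=R.from_quat(np.roll(st["orientation"],-1));p=np.array(st["tool_pos"])
for dz in(-.02,-.01,0,.01,.019):
    uv=W.proj([p+M.apply([sx,s,dz]) for s in(-.0175,.0175) for sx in(.011,-.011)]);print(dz,((uv+.5)*800/560).round(0).tolist())
E
```

```text
-0.02 [[333.0, 395.0], [336.0, 467.0], [465.0, 395.0], [462.0, 467.0]]
-0.01 [[338.0, 379.0], [341.0, 446.0], [460.0, 379.0], [457.0, 446.0]]
0 [[342.0, 365.0], [345.0, 428.0], [456.0, 365.0], [453.0, 428.0]]
0.01 [[346.0, 353.0], [348.0, 413.0], [452.0, 353.0], [450.0, 413.0]]
0.019 [[349.0, 343.0], [351.0, 400.0], [449.0, 343.0], [447.0, 400.0]]
```

```bash

python3 -m creep '[[0,0,0,0,0,0,58],[0,0,0,0,0,0,58],[0,0,0,0,0,0,58],[0,0,0.15,0,0,0,58],[0,0,0.15,0,0,0,58],[0,0,0,0,0,0,58]]'
python3 -m creep '[[0,0,0,0,0,0,30],[0,0,0,0,0,0,30],[0,0,0,0,0,0,30],[0,0,0,0,0,0,30],[0,0,0,0,0,0,30],[0,0,0,0,0,0,30],[0,0,0,0,0,0,30]]' 30
```

```text
time: 11.93
tool_pos: [0.5984, 0.1032, 0.0699]
orientation: [-0.0, 0.682, 0.731, -0.001]
wrist_force: [-0.4, -0.6, -0.1]
width: 0.676
grip_force: 0.0
time: 12.52
tool_pos: [0.6, 0.1037, 0.0718]
orientation: [0.0, 0.682, 0.731, 0.001]
wrist_force: [3.9, -0.4, 5.3]
width: 0.43
grip_force: 30.3
```

```bash

python3 -m creep '[[0,0,0,0,0,0,25],[0,0,-0.2,0,0,0,25],[0,0,-0.2,0,0,0,25],[0,0,-0.2,0,0,0,25],[0,0,0,0,0,0,25],[0,0,0,0,0,0,25]]' 40
python3 - <<'E'
from h import *
W=Cam("wrist");W.save("pics/w6.png"); to((0,.08,.18))
E
```

```text
time: 13.02
tool_pos: [0.5991, 0.1035, 0.0895]
orientation: [0.0, 0.682, 0.731, 0.0]
wrist_force: [-0.9, -0.4, -2.1]
width: 0.433
grip_force: 39.7
t 13.1 rack tcp [-0.0015  0.081   0.0892] width 37.0 F [ 0.1  0.2 -0.3] yaw err deg -0.1
(0, 0.08, 0.18) [-0.03  0.05 -3.03]
```

View pics/w6.png

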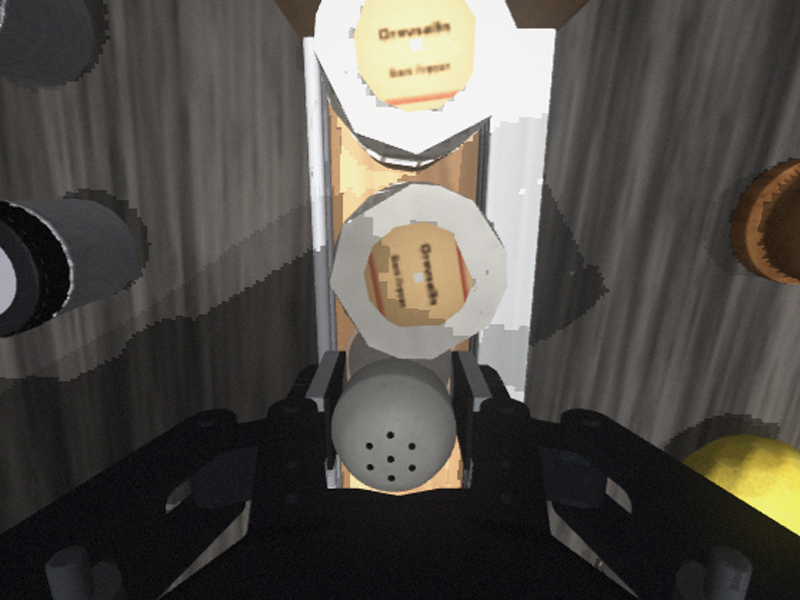

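The shaker is lifted with its head at (393,425) between the pads. I'll carry it to the tray.

```bash

python3 -m creep '[[0,0,-0.4,0,0,0,25],[0,0,-0.6,0,0,0,25],[0,0,-0.7,0,0,0,25],[0,0,-0.7,0,0,0,25],[0,0,-0.6,0,0,0,25],[0,0,0,0,0,0,25]]' 40
python3 -m creep '[[-0.5,-0.28,0,0,0,0,25],[-0.75,-0.5,0,0,0,0,25],[-0.75,-0.5,0,0,0,0,25],[-0.8,-0.5,0,0,0,0,25],[-0.8,-0.5,0,0,0,0,25],[-0.8,-0.5,0,0,0,0,25],[-0.8,-0.5,0,0,0,0,25],[-0.8,-0.5,0,0,0,0,25],[-0.8,-0.5,0,0,0,0,25],[-0.8,-0.5,0,0,0,0,25],[-0.8,-0.5,0,0,0,0,25],[-0.6,-0.5,0,0,0,0,25]]'
python3 - <<'E'
from h import *
st=read_state();q=rack([.445,-.178,.08])
to((q[0],q[1],.09),(q[0],q[1],.065))
D=Cam("side");D.save("pics/s2.png",(160,180,400,360))
E
```

```text
time: 13.57
tool_pos: [0.6009, 0.1044, 0.1837]
orientation: [0.002, 0.682, 0.731, 0.002]
wrist_force: [1.0, -0.1, -0.8]
width: 0.426
grip_force: 39.7
time: 14.57
tool_pos: [0.4436, -0.1798, 0.1791]
orientation: [-0.0, 0.683, 0.731, -0.0]
wrist_force: [0.4, -0.3, -0.6]
width: 0.425
grip_force: 39.7
t 14.6 rack tcp [-0.1765 -0.1905  0.1791] width 36.3 F [ 0.4 -0.3 -0.6] yaw err deg -0.18
(np.float64(-0.17505274427800002), np.float64(-0.188804828882), 0.09) [0.06 0.05 2.97]
(np.float64(-0.17505274427800002), np.float64(-0.188804828882), 0.065) [0.   0.   0.83]
```

View pics/s2.png

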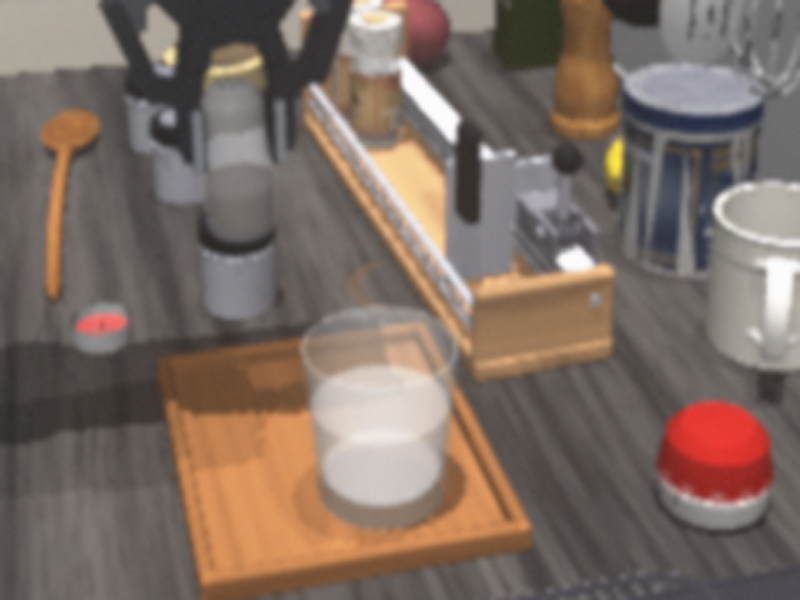

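The shaker hangs upright at (238,160). The lever is up at (567,160), and the glass and timer are untouched. I'll lower it.

```bash

python3 -m creep '[[0.03,0.02,0.5,0,0,0,25],[0.03,0.03,0.7,0,0,0,25],[0,0,0.7,0,0,0,25],[0,0,0.7,0,0,0,25],[0,0,0.5,0,0,0,25],[0,0,0.3,0,0,0,25],[0,0,0.25,0,0,0,25],[0,0,0,0,0,0,25],[0,0,0,0,0,0,25]]'
python3 -m creep '[[0,0,0.06,0,0,0,25],[0,0,0.06,0,0,0,25],[0,0,0,0,0,0,25]]'
```

```text
time: 15.37
tool_pos: [0.4465, -0.1758, 0.0699]
orientation: [-0.0, 0.682, 0.731, -0.0]
wrist_force: [-0.2, -1.1, -0.7]
width: 0.426
grip_force: 39.7
time: 15.62
tool_pos: [0.4465, -0.1761, 0.0664]
orientation: [0.0, 0.682, 0.731, 0.0]
wrist_force: [-0.1, -0.1, -1.0]
width: 0.426
grip_force: 39.7
```

```bash

python3 -m creep '[[0,0,0.05,0,0,0,25],[0,0,0.05,0,0,0,25],[0,0,0,0,0,0,25]]'
python3 -m creep '[[0,0,0.04,0,0,0,25],[0,0,0,0,0,0,25]]'
```

```text
time: 15.87
tool_pos: [0.4466, -0.176, 0.0638]
orientation: [0.0, 0.682, 0.731, -0.0]
wrist_force: [-2.4, -0.1, 9.4]
width: 0.429
grip_force: 41.2
time: 16.03
tool_pos: [0.4467, -0.1761, 0.0636]
orientation: [0.001, 0.682, 0.731, -0.0]
wrist_force: [-6.7, 1.9, 26.9]
width: 0.43
grip_force: 43.8
```

```bash

python3 -m creep '[[0,0,-0.08,0,0,0,25],[0,0,0,0,0,0,25],[0,0,0,0,0,0,40],[0,0,0,0,0,0,60],[0,0,0,0,0,0,60],[0,0,-0.3,0,0,0,60],[0,0,-0.7,0,0,0,60],[0,0,-1,0,0,0,70],[0,0,-1,0,0,0,70],[0,0,-1,0,0,0,70],[0.1,0,-0.5,0,0,0,70],[0,0,0,0,0,0,70]]'
python3 - <<'E'
from h import *
S=Cam("scene");S.save("pics/s3.png",(150,140,410,335))
E
```

```text
time: 17.03
tool_pos: [0.448, -0.1728, 0.2033]
orientation: [0.003, 0.682, 0.731, 0.001]
wrist_force: [-0.1, -0.6, 0.2]
width: 0.82
grip_force: 0.0
```

View pics/s3.png

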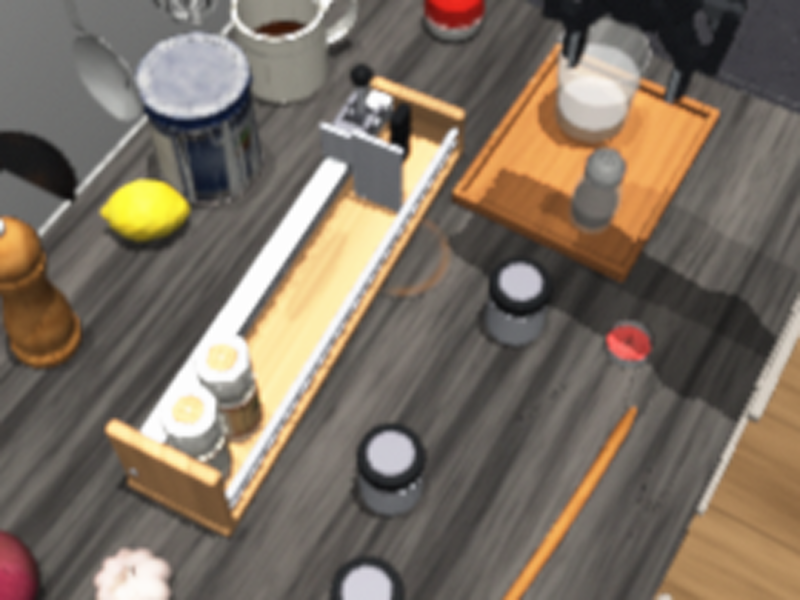

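The shaker stands upright on the tray at (600,190), with the glass beside it at (600,90). Tin lids are at (520,283), (391,455) and (368,583), and all are unmoved. I'll keep the last picture for the end and locate the tins by code.

```bash
cat >> h.py <<'E'
def lid(cam,P,rad=.04,z=.062):
    "centroid of the pale lid disc nearest the expected world position"
    uv0=cam.proj([P[0],P[1],z])[0]; r=np.linalg.norm(cam.proj([P[0]+.0,P[1]+rad,z])[0]-uv0)
    im=cam.img.astype(int); hsv=im.min(2); 
    m=((hsv>120)&(im[...,2]>=im[...,0])).astype(np.uint8)
    n,lab,stt,cen=cv2.connectedComponentsWithStats(m)
    ok=[(np.linalg.norm(c-uv0),i) for i,c in enumerate(cen) if i and stt[i,4]>25 and np.linalg.norm(c-uv0)<r]
    if not ok: return None
    i=min(ok)[1]; x,y,ww,hh,ar=stt[i]; return cam.onz((x+ww/2-.5,y+hh/2-.5),z)[:2].round(4),ar,(ww,hh)
TINS=dict(A=(.458,-.050),B=(.4433,.1275),C=(.4325,.2214))
def find(names="ABC",cams=("scene","side")):
    for c in cams:
        C=Cam(c)
        for k in names: print(c,k,lid(C,TINS[k]))
E
python3 - <<'E'
from h import *
find("ABC",("scene","side","wrist")); 
q=rack([.458,-.05,.058]);to((q[0],q[1],.15),(q[0],q[1],.058))
E
```

```text
scene A (array([ 0.4576, -0.0494]), np.int32(132), (np.int32(14), np.int32(12)))
scene B (array([0.4709, 0.1296]), np.int32(175), (np.int32(16), np.int32(15)))
scene C (array([0.4335, 0.2248]), np.int32(210), (np.int32(16), np.int32(16)))
side A (array([ 0.4548, -0.0521]), np.int32(86), (np.int32(15), np.int32(7)))
side B None
side C None
wrist A (array([ 0.4577, -0.0509]), np.int32(1650), (np.int32(43), np.int32(49)))
wrist B None
wrist C None
t 17.2 rack tcp [-0.1743 -0.1838  0.1986] width 70.2 F [-0.6  0.3  0.2] yaw err deg -0.1
(np.float64(-0.153010044278), np.float64(-0.062046528882000004), 0.15) [4.06 0.71 1.62]
(np.float64(-0.153010044278), np.float64(-0.062046528882000004), 0.058) [-0.    0.    3.07]
```

Tin B has been knocked to about (.471,.130), so I'll re-locate it before picking it up. Tin A comes first.

```bash
sed -i 's/B=(.4433,.1275)/B=(.4709,.1296)/' h.py
python3 -m creep '[[0.58,0.1,0,0,0,0,70],[0.58,0.1,0.2,0,0,0,70],[0.58,0.1,0.2,0,0,0,70],[0.58,0.1,0.3,0,0,0,70],[0.58,0.1,0.3,0,0,0,70],[0.58,0.1,0.3,0,0,0,70],[0.58,0.11,0.32,0,0,0,70],[0,0,0,0,0,0,70]]'
python3 -m creep '[[0,0,0.7,0,0,0,70],[0,0,0.7,0,0,0,70],[0,0,0.7,0,0,0,70],[0,0,0.7,0,0,0,70],[0,0,0.27,0,0,0,70],[0,0,0,0,0,0,70],[0,0,0,0,0,0,40],[0,0,0,0,0,0,40],[0,0,0,0,0,0,40],[0,0,0,0,0,0,40],[0,0,0,0,0,0,40],[0,0,0,0,0,0,40]]' 40
python3 - <<'E'
from h import *
to((-.153,-.062,.17),(-.001,.070,.17),(-.001,.070,.074))
find("B",("wrist","scene"))
E
```

```text
time: 17.9
tool_pos: [0.4576, -0.0464, 0.1484]
orientation: [-0.002, 0.681, 0.733, -0.0]
wrist_force: [-0.6, 0.3, -0.0]
width: 0.824
grip_force: 0.0
time: 18.9
tool_pos: [0.4595, -0.0501, 0.0595]
orientation: [0.001, 0.682, 0.731, 0.0]
wrist_force: [-1.8, -0.8, 7.3]
width: 0.57
grip_force: 42.2
t 18.9 rack tcp [-0.1515 -0.0623  0.0595] width 48.7 F [-1.8 -0.8  7.3] yaw err deg -0.11
(-0.153, -0.062, 0.17) [ 0.01 -0.04 -3.68]
(-0.001, 0.07, 0.17) [4.41 5.06 0.01]
(-0.001, 0.07, 0.074) [ 0.   -0.01  3.2 ]
wrist B None
scene B (array([0.4709, 0.1296]), np.int32(175), (np.int32(16), np.int32(15)))
```

```bash

python3 -m creep '[[0,0,-0.3,0,0,0,35],[0,0,-0.6,0,0,0,35],[0,0,-0.7,0,0,0,35],[0,0,-0.7,0,0,0,35],[0,0,-0.7,0,0,0,35],[0,0,-0.7,0,0,0,35],[0,0,0,0,0,0,35],[0.3,0.35,0,0,0,0,35],[0.5,0.6,0,0,0,0,35],[0.6,0.7,0,0,0,0,35],[0.6,0.7,0,0,0,0,35],[0.6,0.7,0,0,0,0,35]]' 50
python3 -m creep '[[0.6,0.7,0,0,0,0,35],[0.6,0.7,0,0,0,0,35],[0.6,0.58,0,0,0,0,35],[0,0,0,0,0,0,35],[0,0,0,0,0,0,35]]'
python3 - <<'E'
from h import *
to((-.001,.070,.095),(-.001,.07,.0735))
E
```

```text
time: 20.0
tool_pos: [0.5452, 0.0348, 0.1696]
orientation: [-0.0, 0.682, 0.731, -0.0]
wrist_force: [0.5, -0.3, -1.7]
width: 0.565
grip_force: 51.9
time: 20.42
tool_pos: [0.6002, 0.0937, 0.1692]
orientation: [-0.001, 0.681, 0.732, 0.0]
wrist_force: [0.1, -0.2, -1.6]
width: 0.565
grip_force: 52.0
t 20.4 rack tcp [-0.001   0.0712  0.1692] width 48.2 F [ 0.1 -0.2 -1.6] yaw err deg 0.03
(-0.001, 0.07, 0.095) [-0.04  0.    2.47]
(-0.001, 0.07, 0.0735) [-0.    0.    0.72]
```

```bash

python3 -m creep '[[0,0,0.5,0,0,0,35],[0,0,0.7,0,0,0,35],[0,0,0.6,0,0,0,35],[0,0,0.5,0,0,0,35],[0,0,0.3,0,0,0,35],[0,0,0.25,0,0,0,35],[0,0,0.15,0,0,0,35],[0,0,0.12,0,0,0,35],[0,0,0,0,0,0,35],[0,0,0,0,0,0,35]]'
python3 -m creep '[[0,0,0.04,0,0,0,35],[0,0,0,0,0,0,35]]'
```

```text
time: 21.25
tool_pos: [0.6005, 0.0921, 0.0765]
orientation: [0.0, 0.682, 0.731, 0.0]
wrist_force: [-0.0, -0.7, -1.4]
width: 0.568
grip_force: 52.0
time: 21.42
tool_pos: [0.6005, 0.0922, 0.0752]
orientation: [0.0, 0.682, 0.731, 0.0]
wrist_force: [0.4, -0.3, -1.2]
width: 0.564
grip_force: 52.0
```

```bash

python3 -m creep '[[0,0,0.04,0,0,0,35],[0,0,0,0,0,0,35]]'
python3 -m creep '[[0,0,0.04,0,0,0,35],[0,0,0,0,0,0,35]]'
```

```text
time: 21.58
tool_pos: [0.6005, 0.0922, 0.0737]
orientation: [0.0, 0.682, 0.731, 0.0]
wrist_force: [-0.5, -0.0, -0.5]
width: 0.56
grip_force: 52.0
time: 21.75
tool_pos: [0.6005, 0.0923, 0.0736]
orientation: [0.0, 0.682, 0.731, 0.0]
wrist_force: [-5.3, -0.9, 11.1]
width: 0.561
grip_force: 53.3
```

```bash

python3 -m creep '[[0,0,-0.03,0,0,0,50],[0,0,0,0,0,0,60],[0,0,0,0,0,0,65],[0,0,0,0,0,0,65],[0,0,-0.4,0,0,0,65],[0,0,-0.8,0,0,0,70],[0,0,-1,0,0,0,70],[0,0,-1,0,0,0,70],[-0.25,-0.6,-0.2,0,0,0,70],[-0.25,-0.9,0,0,0,0,70],[-0.25,-0.9,0,0,0,0,70],[-0.25,-0.9,0,0,0,0,70]]'
python3 -m creep '[[0,-0.9,0,0,0,0,70],[0,-0.2,0,0,0,0,70],[0,0,0,0,0,0,70],[0,0,0,0,0,0,70]]' >/dev/null
python3 - <<'E'
from h import *
find("BC",("scene","wrist"))
q=rack([.4709,.1296,0]);to((q[0],q[1],.15),(q[0],q[1],.058))
C=Cam("scene");print("placed A:",lid(C,w((-.001,.07,0)),z=.076), rack([*lid(C,w((-.001,.07,0)),z=.076)[0],0]).round(4))
E
```

```text
time: 22.75
tool_pos: [0.5026, 0.0552, 0.1762]
orientation: [0.0, 0.682, 0.731, 0.0]
wrist_force: [-0.3, 0.2, 1.0]
width: 0.822
grip_force: 0.0
scene B (array([0.4684, 0.1337]), np.int32(135), (np.int32(16), np.int32(11)))
scene C (array([0.4335, 0.2248]), np.int32(210), (np.int32(16), np.int32(16)))
wrist B (array([0.471 , 0.1289]), np.int32(1687), (np.int32(45), np.int32(48)))
wrist C None
t 23.2 rack tcp [-0.1316  0.0402  0.1758] width 69.7 F [-0.4  0.3  0.6] yaw err deg -0.1
(np.float64(-0.12740865427800005), np.float64(0.116189861118), 0.15) [2.53 0.13 0.86]
(np.float64(-0.12740865427800005), np.float64(0.116189861118), 0.058) [-0.   -0.    3.07]
placed A: (array([0.5995, 0.0921]), np.int32(147), (np.int32(15), np.int32(13))) [-0.0018  0.0697  0.    ]
```

Tin A is seated. Now tin B.

```bash

python3 -m creep '[[0.6,0.04,0.2,0,0,0,70],[0.6,0.04,0.2,0,0,0,70],[0.6,0.05,0.2,0,0,0,70],[0.7,0,0.26,0,0,0,70],[0,0,0.6,0,0,0,70],[0,0,0.7,0,0,0,70],[0,0,0.7,0,0,0,70],[0,0,0.7,0,0,0,70],[0,0,0.37,0,0,0,70],[0,0,0,0,0,0,70]]'
python3 -m creep '[[0,0,0,0,0,0,70],[0,0,0,0,0,0,40],[0,0,0,0,0,0,40],[0,0,0,0,0,0,40],[0,0,0,0,0,0,40],[0,0,0,0,0,0,40],[0,0,0,0,0,0,40]]' 40
python3 - <<'E'
from h import *
to((-.127,.116,.17),(-.001,.013,.17),(-.001,.013,.0735))
E
```

```text
time: 24.07
tool_pos: [0.4686, 0.1281, 0.0552]
orientation: [-0.001, 0.682, 0.731, -0.002]
wrist_force: [-0.7, -0.3, -0.2]
width: 0.82
grip_force: 0.0
time: 24.65
tool_pos: [0.4703, 0.1286, 0.0587]
orientation: [0.001, 0.682, 0.731, 0.001]
wrist_force: [-0.4, -0.3, 7.8]
width: 0.569
grip_force: 40.8
t 24.6 rack tcp [-0.128   0.1152  0.0587] width 48.6 F [-0.4 -0.3  7.8] yaw err deg -0.11
(-0.127, 0.116, 0.17) [ 0.03  0.04 -3.71]
(-0.001, 0.013, 0.17) [-3.43  4.21  0.01]
(-0.001, 0.013, 0.0735) [-0.   -0.01  3.22]
```

```bash

python3 -m creep '[[0,0,-0.3,0,0,0,35],[0,0,-0.6,0,0,0,35],[0,0,-0.7,0,0,0,35],[0,0,-0.7,0,0,0,35],[0,0,-0.7,0,0,0,35],[0,0,-0.7,0,0,0,35],[0,0,0,0,0,0,35],[-0.3,0.35,0,0,0,0,35],[-0.5,0.6,0,0,0,0,35],[-0.55,0.7,0,0,0,0,35],[-0.55,0.7,0,0,0,0,35],[-0.55,0.7,0,0,0,0,35]]' 50
python3 -m creep '[[-0.5,0.7,0,0,0,0,35],[-0.46,0.47,0,0,0,0,35],[0,0,0,0,0,0,35],[0,0,0.5,0,0,0,35],[0,0,0.7,0,0,0,35],[0,0,0.6,0,0,0,35],[0,0,0.5,0,0,0,35],[0,0,0.3,0,0,0,35],[0,0,0.25,0,0,0,35],[0,0,0.15,0,0,0,35],[0,0,0.12,0,0,0,35],[0,0,0,0,0,0,35]]'
python3 - <<'E'
from h import *
to((-.001,.013,.0727))
E
```

```text
time: 25.65
tool_pos: [0.5666, 0.0592, 0.1675]
orientation: [-0.0, 0.682, 0.731, -0.001]
wrist_force: [-0.3, 0.2, -1.1]
width: 0.57
grip_force: 52.0
time: 26.65
tool_pos: [0.6027, 0.0348, 0.0745]
orientation: [-0.0, 0.682, 0.731, -0.0]
wrist_force: [-0.3, -0.5, -0.7]
width: 0.565
grip_force: 52.0
t 26.6 rack tcp [-0.0026  0.0123  0.0745] width 48.2 F [-0.3 -0.5 -0.7] yaw err deg -0.1
(-0.001, 0.013, 0.0727) [0.02 0.05 0.06]
```

```bash

python3 -m creep '[[0,0.03,0.05,0,0,0,35],[0,0,0,0,0,0,35],[0,0,0.04,0,0,0,35],[0,0,0,0,0,0,35]]'
```

```text
time: 26.98
tool_pos: [0.6042, 0.035, 0.0729]
orientation: [0.001, 0.682, 0.731, 0.0]
wrist_force: [-1.2, -0.6, 3.1]
width: 0.569
grip_force: 52.4
```

```bash
python3 -m creep '[[0,0,0.03,0,0,0,35],[0,0,0,0,0,0,35]]'
```

```text
time: 27.15
tool_pos: [0.6043, 0.0351, 0.0728]
orientation: [0.001, 0.682, 0.731, 0.0]
wrist_force: [-2.9, -1.1, 12.1]
width: 0.564
grip_force: 53.3
```

```bash

python3 -m creep '[[0,0,-0.03,0,0,0,50],[0,0,0,0,0,0,60],[0,0,0,0,0,0,65],[0,0,0,0,0,0,65],[0,0,-0.4,0,0,0,65],[0,0,-0.8,0,0,0,70],[0,0,-1,0,0,0,70],[0,0,-1,0,0,0,70],[0.6,-0.6,-0.2,0,0,0,70],[0.6,-0.8,0,0,0,0,70],[0.6,-0.8,0,0,0,0,70],[0.6,-0.8,0,0,0,0,70]]'
python3 -m creep '[[0.6,-0.8,0,0,0,0,70],[0.6,-0.8,0,0,0,0,70],[0.6,-0.7,0,0,0,0,70],[0,0,0,0,0,0,70],[0,0,0,0,0,0,70]]' >/dev/null
python3 - <<'E'
from h import *
find("C",("scene","wrist"))
L=lid(Cam("wrist"),TINS["C"])
q=rack([*L[0],0]) if L else rack([.4335,.2235,0]);to((q[0],q[1],.15),(q[0],q[1],.058))
C=Cam("scene")
for y in(.07,.013): print("placed:",rack([*lid(C,w((-.001,y,0)),z=.076)[0],0]).round(4))
E
```

```text
time: 28.15
tool_pos: [0.5079, 0.1013, 0.1751]
orientation: [0.0, 0.682, 0.731, 0.0]
wrist_force: [0.3, 1.1, 0.6]
width: 0.823
grip_force: 0.0
scene C (array([0.433 , 0.2257]), np.int32(188), (np.int32(16), np.int32(15)))
wrist C (array([0.4329, 0.2243]), np.int32(1722), (np.int32(46), np.int32(48)))
t 28.7 rack tcp [-0.1595  0.138   0.1744] width 70.2 F [ 0.3  0.1 -0.1] yaw err deg -0.17
(np.float64(-0.158086494278), np.float64(0.213511361118), 0.15) [2.52 0.04 0.81]
(np.float64(-0.158086494278), np.float64(0.213511361118), 0.058) [ 0.   -0.    3.07]
placed: [-0.0018  0.0697  0.    ]
placed: [-0.001   0.0122  0.    ]
```

```bash

python3 -m creep '[[0.6,0.01,0.2,0,0,0,70],[0.6,0.01,0.2,0,0,0,70],[0.6,0.01,0.2,0,0,0,70],[0.7,0,0.2,0,0,0,70],[0,0,0.6,0,0,0,70],[0,0,0.7,0,0,0,70],[0,0,0.7,0,0,0,70],[0,0,0.7,0,0,0,70],[0,0,0.37,0,0,0,70],[0,0,0,0,0,0,70]]'
python3 -m creep '[[0,0,0,0,0,0,70],[0,0,0,0,0,0,40],[0,0,0,0,0,0,40],[0,0,0,0,0,0,40],[0,0,0,0,0,0,40],[0,0,0,0,0,0,40],[0,0,0,0,0,0,40]]' 40
python3 - <<'E'
from h import *
to((-.158,.2135,.17),(-.001,-.044,.17),(-.001,-.044,.0735))
E
```

```text
time: 29.6
tool_pos: [0.4314, 0.2233, 0.0558]
orientation: [-0.001, 0.683, 0.731, -0.002]
wrist_force: [-1.1, -0.6, 0.5]
width: 0.82
grip_force: 0.0
time: 30.18
tool_pos: [0.4328, 0.2249, 0.0593]
orientation: [0.001, 0.682, 0.731, 0.001]
wrist_force: [-0.9, -1.1, 6.6]
width: 0.566
grip_force: 40.7
t 30.2 rack tcp [-0.1586  0.214   0.0593] width 48.3 F [-0.9 -1.1  6.6] yaw err deg -0.11
(-0.158, 0.2135, 0.17) [-0.01  0.03 -3.69]
(-0.001, -0.044, 0.17) [-8.57  5.25  0.01]
(-0.001, -0.044, 0.0735) [-0.   -0.01  3.22]
```

```bash

python3 -m creep '[[0,0,-0.3,0,0,0,35],[0,0,-0.6,0,0,0,35],[0,0,-0.7,0,0,0,35],[0,0,-0.7,0,0,0,35],[0,0,-0.7,0,0,0,35],[0,0,-0.7,0,0,0,35],[0,0,0,0,0,0,35],[-0.4,0.2,0,0,0,0,35],[-0.6,0.4,0,0,0,0,35],[-0.8,0.5,0,0,0,0,35],[-0.8,0.5,0,0,0,0,35],[-0.8,0.5,0,0,0,0,35]]' 50
python3 -m creep '[[-0.8,0.5,0,0,0,0,35],[-0.8,0.5,0,0,0,0,35],[-0.8,0.5,0,0,0,0,35],[-0.8,0.5,0,0,0,0,35],[-0.8,0.5,0,0,0,0,35],[-0.7,0.5,0,0,0,0,35],[-0.5,0.4,0,0,0,0,35],[-0.38,0.3,0,0,0,0,35],[0,0,0,0,0,0,35],[0,0,0,0,0,0,35]]'
python3 - <<'E'
from h import *
to((-.001,-.044,.0735))
E
```

```text
time: 31.18
tool_pos: [0.5022, 0.1259, 0.1692]
orientation: [0.0, 0.682, 0.731, -0.0]
wrist_force: [0.2, 0.9, -2.0]
width: 0.566
grip_force: 52.1
time: 32.02
tool_pos: [0.624, -0.0329, 0.1686]
orientation: [-0.0, 0.683, 0.731, -0.0]
wrist_force: [-0.1, 0.9, -1.6]
width: 0.565
grip_force: 52.1
t 32.0 rack tcp [ 0.0138 -0.0567  0.1686] width 48.3 F [-0.1  0.9 -1.6] yaw err deg -0.19
(-0.001, -0.044, 0.0735) [ 0.42 -0.49  3.17]
```

```bash

python3 -m creep '[[0.42,-0.49,0,0,0,0,35],[0,0,0,0,0,0,35],[0,0,0.5,0,0,0,35],[0,0,0.7,0,0,0,35],[0,0,0.6,0,0,0,35],[0,0,0.5,0,0,0,35],[0,0,0.3,0,0,0,35],[0,0,0.25,0,0,0,35],[0,0,0.15,0,0,0,35],[0,0,0.1,0,0,0,35],[0,0,0,0,0,0,35]]'
python3 -m creep '[[0,0,0.03,0,0,0,35],[0,0,0,0,0,0,35]]'
python3 - <<'E'
from h import *
to((-.001,-.044,.0735))
E
```

```text
time: 32.93
tool_pos: [0.6087, -0.0205, 0.076]
orientation: [-0.0, 0.682, 0.731, 0.0]
wrist_force: [-0.1, 0.6, -1.1]
width: 0.567
grip_force: 52.2
time: 33.1
tool_pos: [0.6091, -0.0206, 0.0756]
orientation: [0.0, 0.682, 0.731, 0.0]
wrist_force: [-1.3, 0.5, -1.4]
width: 0.566
grip_force: 52.2
t 33.1 rack tcp [-0.0002 -0.0434  0.0756] width 48.3 F [-1.3  0.5 -1.4] yaw err deg -0.1
(-0.001, -0.044, 0.0735) [-0.02 -0.03  0.07]
```

```bash

python3 -m creep '[[0,0,0.05,0,0,0,35],[0,0,0,0,0,0,35],[0,0,0.03,0,0,0,35],[0,0,0,0,0,0,35]]'
```

```text
time: 33.43
tool_pos: [0.6089, -0.0207, 0.0735]
orientation: [0.0, 0.682, 0.731, 0.0]
wrist_force: [-2.6, -0.3, 5.6]
width: 0.563
grip_force: 52.8
```

```bash
python3 -m creep '[[0,0,0.03,0,0,0,35],[0,0,0,0,0,0,35]]'
```

```text
time: 33.6
tool_pos: [0.609, -0.0207, 0.0734]
orientation: [0.001, 0.682, 0.731, 0.0]
wrist_force: [-3.7, -0.6, 13.9]
width: 0.567
grip_force: 53.6
```

```bash

python3 -m creep '[[0,0,-0.03,0,0,0,50],[0,0,0,0,0,0,60],[0,0,0,0,0,0,65],[0,0,0,0,0,0,65],[0,0,-0.4,0,0,0,65],[0,0,-0.8,0,0,0,60],[0,0,-1,0,0,0,40],[0,0,-1,0,0,0,40],[0,0,-0.5,0,0,0,40],[0,0,0,0,0,0,40],[0,0,0,0,0,0,40]]'
python3 - <<'E'
from h import *
C=Cam("scene")
for y in(.07,.0125,-.0435): print("placed:",rack([*lid(C,w((-.001,y,0)),z=.076)[0],0]).round(4))
to((-.0144,-.1234,.18),(-.0144,-.1234,.124))
E
```

```text
time: 34.52
tool_pos: [0.6093, -0.0205, 0.1852]
orientation: [0.001, 0.682, 0.731, 0.001]
wrist_force: [-0.4, -0.5, -0.7]
width: 0.466
grip_force: 0.0
placed: [-0.0018  0.0697  0.    ]Traceback (most recent call last):
  File "<stdin>", line 3, in <module>
TypeError: 'NoneType' object is not subscriptable
```

```bash

python3 -m creep '[[-0.67,-0.12,0,0,0,0,40],[-0.67,-0.12,0,0,0,0,40],[-0.67,-0.12,0,0,0,0,40],[-0.66,-0.12,0,0,0,0,40],[0,0,0,0,0,0,40],[0,0,0,0,0,0,40]]'
python3 - <<'E'
from h import *
to((-.0144,-.1234,.124))
C=Cam("wrist")
for y in(.07,.0125,-.0435):
  L=lid(C,w((-.001,y,0)),z=.076); print("placed:",rack([*L[0],0]).round(4) if L else None)
E
```

```text
time: 35.07
tool_pos: [0.5989, -0.1032, 0.1822]
orientation: [-0.001, 0.683, 0.73, -0.001]
wrist_force: [0.2, 1.7, -0.5]
width: 0.467
grip_force: 0.0
t 35.1 rack tcp [-0.0162 -0.1251  0.1822] width 39.9 F [ 0.2  1.7 -0.5] yaw err deg -0.25
(-0.0144, -0.1234, 0.124) [0.06 0.07 1.94]
placed: None
placed: [-0.001   0.0092  0.    ]
placed: [-0.0005 -0.0439  0.    ]
```

```bash

python3 -m creep '[[0.05,0.05,0.9,0,0,0,40],[0,0,0.98,0,0,0,40],[0,0,0,0,0,0,40],[0,0,0,0,0,0,5],[0,0,0,0,0,0,5],[0,0,0,0,0,0,5],[0,0,0,0,0,0,5],[0,0,0,0,0,0,5],[0,0,0,0,0,0,5],[0,0,0,0,0,0,5]]' 60
python3 -m creep '[[0.15,0,0,0,0,0,5],[0.3,0,0,0,0,0,5],[0.3,0,0,0,0,0,5],[0.3,0,0,0,0,0,5],[0.3,0,0,0,0,0,5],[0.3,0,0,0,0,0,5],[0.25,0,0,0,0,0,5],[0.2,0,0,0,0,0,5],[0.2,0,0,0,0,0,5],[0.2,0,0,0,0,0,5],[0.2,0,0,0,0,0,5],[0.2,0,0,0,0,0,5]]'
python3 -m creep '[[0.1,0,0,0,0,0,5],[0.1,0,0,0,0,0,5],[0.1,0,0,0,0,0,5],[0,0,0,0,0,0,5]]'
python3 - <<'E'
from h import *
to((-.014,-.011,.124))
E
```

```text
time: 35.95
tool_pos: [0.6004, -0.0991, 0.1286]
orientation: [-0.001, 0.682, 0.731, -0.0]
wrist_force: [-5.8, 2.9, 0.5]
width: 0.127
grip_force: 59.7
time: 36.95
tool_pos: [0.5954, -0.023, 0.1286]
orientation: [0.004, 0.685, 0.729, -0.005]
wrist_force: [-2.0, -42.8, 6.1]
width: 0.129
grip_force: 60.4
time: 37.28
tool_pos: [0.5953, -0.0218, 0.1286]
orientation: [0.007, 0.687, 0.727, -0.008]
wrist_force: [-1.1, -46.3, 6.9]
width: 0.129
grip_force: 59.8
t 37.3 rack tcp [-0.014  -0.0437  0.1286] width 11.0 F [ -1.1 -46.3   6.9] yaw err deg -0.86
(-0.014, -0.011, 0.124) [ 1.09 -0.01  0.13]
```

The push stopped 33 mm short at 46 N. I'll back off and check before pushing any further.

```bash

python3 -m creep '[[-0.3,0,0,0,0,0,5],[-0.3,0,0,0,0,0,5],[0,0,0,0,0,0,5]]'
python3 - <<'E'
from h import *
to((-.014,-.011,.124))
for cn in("wrist","scene"):
  C=Cam(cn); print(cn)
  for y in(.09,.07,.03,.0125,-.01,-.03):
    L=lid(C,w((-.001,y,0)),z=.076); print(y,rack([*L[0],0]).round(4) if L else None, L and L[1:])
# knob: dark blob positions in wrist image near predicted knob for lever angles
  y0=rack(read_state()["tool_pos"])[1]
  for a in(.3,.8,1.2,1.6):
    P=w((.039,y0+.016-.046-.05*np.cos(a),.067+.05*np.sin(a))); uv=C.proj(P)[0]; u,v=np.round(uv).astype(int); 
    print(a,uv.round(0),C.img[max(v-3,0):v+4,max(u-3,0):u+4].mean((0,1)).round(0) if 0<=u<560 and 0<=v<420 else None)
E
```

```text
time: 37.53
tool_pos: [0.5955, -0.0247, 0.1286]
orientation: [0.001, 0.683, 0.73, -0.001]
wrist_force: [-5.1, -5.3, 2.4]
width: 0.132
grip_force: 59.7
t 37.5 rack tcp [-0.014  -0.0466  0.1286] width 11.2 F [-5.1 -5.3  2.4] yaw err deg -0.24
(-0.014, -0.011, 0.124) [ 1.19 -0.    0.15]
wrist
0.09 [-0.0038  0.0782  0.    ] (np.int32(546), (np.int32(53), np.int32(15)))
0.07 [-0.0038  0.0782  0.    ] (np.int32(546), (np.int32(53), np.int32(15)))
0.03 [-0.0046  0.0424  0.    ] (np.int32(3393), (np.int32(64), np.int32(68)))
0.0125 [ 0.0005 -0.0077  0.    ] (np.int32(2251), (np.int32(56), np.int32(58)))
-0.01 [ 0.0005 -0.0077  0.    ] (np.int32(2251), (np.int32(56), np.int32(58)))
-0.03 [ 0.0005 -0.0077  0.    ] (np.int32(2251), (np.int32(56), np.int32(58)))
0.3 [359. 349.] [24. 23. 25.]
0.8 [369. 356.] [22. 23. 25.]
1.2 [378. 344.] [32. 33. 37.]
1.6 [383. 316.] [30. 31. 33.]
scene
0.09 [0.0296 0.0561 0.    ] (np.int32(561), (np.int32(38), np.int32(52)))
0.07 [0.0296 0.0561 0.    ] (np.int32(561), (np.int32(38), np.int32(52)))
0.03 [-0.0051  0.0418  0.    ] (np.int32(136), (np.int32(15), np.int32(12)))
0.0125 [-0.0051  0.0418  0.    ] (np.int32(136), (np.int32(15), np.int32(12)))
-0.01 None None
-0.03 None None
0.3 [261. 182.] [20. 21. 24.]
0.8 [258. 180.] [20. 21. 24.]
1.2 [255. 182.] [20. 21. 23.]
1.6 [251. 186.] [24. 25. 28.]
```

The row adds up to 3·50 + 2·40 = 230 mm, which is where the plate stopped, so the row was already snug. I mis-added it before. I'll press gently again and release.

```bash

python3 -m creep '[[0.15,0,0,0,0,0,5],[0.15,0,0,0,0,0,5],[0,0,0,0,0,0,5],[0,0,0,0,0,0,5]]'
python3 -m creep '[[-0.15,0,0,0,0,0,5],[0,0,0,0,0,0,5],[0,0,0,0,0,0,5]]'
python3 - <<'E'
from h import *
to((-.014,-.05,.124))
E
```

```text
time: 37.97
tool_pos: [0.5954, -0.0223, 0.1285]
orientation: [0.004, 0.685, 0.729, -0.004]
wrist_force: [-4.1, -26.7, 6.3]
width: 0.128
grip_force: 60.0
time: 38.22
tool_pos: [0.5954, -0.0228, 0.1286]
orientation: [0.002, 0.684, 0.73, -0.003]
wrist_force: [-5.0, -16.1, 5.0]
width: 0.125
grip_force: 60.0
t 38.2 rack tcp [-0.014  -0.0446  0.1286] width 10.7 F [ -5.  -16.1   5. ] yaw err deg -0.31
(-0.014, -0.05, 0.124) [-0.18  0.    0.15]
```

```bash

python3 -m creep '[[-0.1,0,0,0,0,0,5],[0,0,0,0,0,0,5],[0,0,0,0,0,0,40],[0,0,0,0,0,0,40],[0,0,0,0,0,0,40],[0,0,-0.8,0,0,0,45],[0,0,-0.8,0,0,0,45],[0,0,-0.2,0,0,0,45],[0,0,0,0,0,0,45]]'
python3 - <<'E'
from h import *
to((.0393,-.0695,.18),(.0393,-.0695,.119))
C=Cam("wrist")
for x,y,z in((-.014,-.0445,.134),(-.001,-.008,.076)): print(C.proj(w((x,y,z))).round(0))
# dark blob search for knob near its expected place
P=w((.039,-.0705,.117)); uv=C.proj(P)[0]; print("knob exp",uv.round(0))
m=(C.img.max(2)<75).astype(np.uint8); m[330:]=0
n,l,s,c=cv2.connectedComponentsWithStats(m)
for i in range(1,n):
    if s[i,4]>150 and np.linalg.norm(c[i]-uv)<60: print(s[i],c[i].round(0),rack(C.onz(c[i],.117)).round(4))
E
```

```text
time: 38.97
tool_pos: [0.5974, -0.0195, 0.1839]
orientation: [0.002, 0.682, 0.731, 0.002]
wrist_force: [0.4, 0.5, -1.1]
width: 0.529
grip_force: 0.0
t 39.0 rack tcp [-0.0118 -0.0415  0.1839] width 45.1 F [ 0.4  0.5 -1.1] yaw err deg -0.05
(0.0393, -0.0695, 0.18) [-0.93  1.7   0.14]
(0.0393, -0.0695, 0.119) [-0.   -0.01  2.03]
[[275. 244.]]
[[292. 171.]]
knob exp [352. 270.]
```

```bash

python3 -m creep '[[-0.65,0.57,0,0,0,0,45],[-0.65,0.57,0,0,0,0,45],[-0.65,0.56,0,0,0,0,45],[0,0,0,0,0,0,45],[0,0,0,0,0,0,45]]'
python3 - <<'E'
from h import *
C=Cam("wrist")
uv=C.proj(w((.039,-.0705,.117)))[0]; print("knob exp",uv.round(0))
m=(C.img.max(2)<75).astype(np.uint8); m[330:]=0
n,l,s,c=cv2.connectedComponentsWithStats(m)
for i in range(1,n):
    if s[i,4]>100 and np.linalg.norm(c[i]-uv)<70: print(s[i],c[i].round(0),rack(C.onz(c[i],.117)).round(4))
to((.0393,-.0695,.119))
C.save("pics/last.png")
E
```

```text
time: 39.43
tool_pos: [0.6506, -0.0768, 0.1793]
orientation: [-0.001, 0.683, 0.73, -0.001]
wrist_force: [-0.3, 0.4, -0.2]
width: 0.53
grip_force: 0.0
knob exp [282. 184.]
t 39.5 rack tcp [ 0.0368 -0.1009  0.1797] width 45.0 F [-0.5  1.8  0.3] yaw err deg -0.12
(0.0393, -0.0695, 0.119) [1.04 0.09 2.02]
```

```bash
python3 - <<'E'
import cv2
im=cv2.imread("pics/last.png").max(2)
im=cv2.resize(im,(560,420),interpolation=cv2.INTER_AREA)
for r in range(120,330,5): print(r,"".join(" .:-=+*#%@"[int(im[r,c])*10//256] for c in range(190,380,3)))
E
```

```text
120 %@#**%%@@..:::::.:--*####**@@@@@@@@+::::::-:::::::::::::::::::==
125 @@@@@@@@@@@@@@@@@@@@@%#%%%%%%%%%%@@%%%=:::-:::::::::::::::::-===
130 ........:@@@%%%%##***##*=+++++++++++==:::::::::::::::::::::::==-
135 :........-*#%%%%%##*###+=***********+=:::::::::::::::::::::::==-
140 :........:**%%%%###**##+=***********+=::::::::::::::-::::::::---
145 ..........*#%#****+++*++-=**********+=::::::::::::::-::::::::--=
150 ..........********+++*++-=====******+=::::::::::::::-::::::::-::
155 ..........#********+++++-=====+++***+=:::::::::::::-::::::::=:..
160 ........:##*#******++++*-=====+++++++=:::::::::::::::::::::----.
165 .....=#**##*********+****-:%%#@@@@#:+=::::::::--:::-::::::-:----
170 ..*+**#*###*************==-#%%%@@@#:==:::::::::::::--::::-:.----
175 ::*+++#**##*************==-#:::::#%:+-.::::::::::::-::::::---:..
180 ::*++=#**###***********++=-+-----=*-+=::::::::-::::-:::::...----
185 ::*++=#**###***********+==-+------%=++:.:..::::::::-::::::.....:
190 ::+*+=#**###************+=-:......-:+:...::.::-::::-:::::::::...
195 :.+*=+##*####**********++=.........:+:..:::.:::::::-::::::::.
[... 1096 characters left out ...]
--....=====
280 .....+*+=:.::::@@@@@@@@@@@@@@@@@@@@--==-==++=......-**+.....:===
285 .......*+:.::::=========+==@@@@@@@+=-=--==++=......=*...........
290 .......::::::::============@@@@@@@==----==++=:..................
295 .........:....-============@@@@@@@==----==++==..................
300 .........:...:----------===@@@@@@@==---===++==..................
305 .............--------======##*####=----===++===..............  .
310 .............%%%%%%%%%%@@@@@@@@@@@@=---===++===.......... .. .. 
315 ............%@@@@@@@@@@@@@@@@@@@@@@+---==+=+====............    
320 ............-==---======++==+++=++-----==+======......... ..... 
325 ...........:-=-----==--===-=======------========-..............
```

```bash
python3 - <<'E'
from h import *
C=Cam("wrist")
for n,u,z in(("knob",(282,202),.117),("knob lower",(282,202),.11),("plate",(250,125.5),.104),("knob top edge",(282,189),.117)): print(n,rack(C.onz(u,z)).round(4))
for y in(-.0328,-.0285): print(C.proj([w((0,y,.104)),w((.039,y-.046,.067))]).round(0).tolist())
E
```

```text
knob [ 0.0388 -0.0807  0.117 ]
knob lower [ 0.0388 -0.0823  0.11  ]
plate [ 0.0185 -0.0338  0.104 ]
knob top edge [ 0.0388 -0.0723  0.117 ]
[[221.0, 124.0], [282.0, 185.0]]
[[220.0, 117.0], [282.0, 180.0]]
```

```bash
python3 - <<'E'
from h import *
for cn in("wrist","scene"):
  C=Cam(cn)
  for y in(.092,.042,-.008):
    L=lid(C,w((0,y,0)),rad=.025,z=.076); print(cn,y,rack([*L[0],0]).round(4) if L else None, L and L[1:])
  for y in (.137,.176):
    L=None
to((.0393,-.0795,.16),(.0393,-.0795,.12))
E
```

```text
wrist 0.092 None None
wrist 0.042 [-0.0057  0.0365  0.    ] (np.int32(1592), (np.int32(52), np.int32(37)))
wrist -0.008 [ 0.0001 -0.0069  0.    ] (np.int32(2013), (np.int32(49), np.int32(52)))
scene 0.092 [0.0311 0.0862 0.    ] (np.int32(672), (np.int32(52), np.int32(71)))
scene 0.042 [-0.004   0.0424  0.    ] (np.int32(138), (np.int32(14), np.int32(12)))
scene -0.008 [ 0.0009 -0.0065  0.    ] (np.int32(134), (np.int32(14), np.int32(12)))
t 39.6 rack tcp [ 0.0368 -0.0998  0.1808] width 45.0 F [-0.2 -0.3  0.1] yaw err deg -0.0
(0.0393, -0.0795, 0.16) [0.68 0.08 0.7 ]
(0.0393, -0.0795, 0.12) [-0.    0.    1.33]
```

```bash

python3 -m creep '[[0.68,0.08,0.5,0,0,0,45],[0,0,0,0,0,0,45],[0,0,0.5,0,0,0,45],[0,0,0.5,0,0,0,45],[0,0,0.53,0,0,0,45],[0,0,0,0,0,0,45],[0,0,0,0,0,0,12],[0,0,0,0,0,0,12],[0,0,0,0,0,0,12],[0,0,0,0,0,0,12],[0,0,0,0,0,0,12],[0,0,0,0,0,0,12]]' 25
python3 - <<'E'
from h import *
to((.0393,-.0795,.12))
E
```

```text
time: 40.63
tool_pos: [0.6509, -0.0548, 0.1216]
orientation: [-0.0, 0.682, 0.731, -0.0]
wrist_force: [-5.4, -0.7, 2.7]
width: 0.209
grip_force: 24.3
t 40.6 rack tcp [ 0.039  -0.0805  0.1216] width 17.8 F [-5.4 -0.7  2.7] yaw err deg -0.08
(0.0393, -0.0795, 0.12) [0.03 0.01 0.05]
```

```bash

python3 -m creep '[[-0.2,0,0.03,0,0,0,12],[-0.24,0,0.06,0,0,0,12],[-0.25,0,0.1,0,0,0,12],[-0.24,0,0.14,0,0,0,12],[-0.21,0,0.18,0,0,0,12],[-0.18,0,0.21,0,0,0,12],[-0.14,0,0.23,0,0,0,12],[-0.1,0,0.25,0,0,0,12],[0,0,0.1,0,0,0,12],[0,0,0.1,0,0,0,12],[0,0,0,0,0,0,12]]'
python3 - <<'E'
from h import *
to((.0393,-.127,.082))
E
```

```text
time: 41.55
tool_pos: [0.6541, -0.1047, 0.0791]
orientation: [0.001, 0.683, 0.73, -0.002]
wrist_force: [-4.8, -6.6, 4.0]
width: 0.21
grip_force: 27.6
t 41.5 rack tcp [ 0.0387 -0.1305  0.0791] width 17.9 F [-4.8 -6.6  4. ] yaw err deg -0.23
(0.0393, -0.127, 0.082) [ 0.12  0.02 -0.1 ]
```

```bash

python3 -m creep '[[0,0,0.1,0,0,0,12],[0,0,0.1,0,0,0,12],[0,0,0,0,0,0,12]]'
python3 - <<'E'
from h import *
to((.0393,-.127,.082))
E
```

```text
time: 41.8
tool_pos: [0.6543, -0.1039, 0.0747]
orientation: [0.001, 0.683, 0.731, -0.001]
wrist_force: [-9.5, -4.9, 14.9]
width: 0.21
grip_force: 29.0
t 41.8 rack tcp [ 0.039  -0.1297  0.0747] width 17.9 F [-9.5 -4.9 14.9] yaw err deg -0.21
(0.0393, -0.127, 0.082) [ 0.09  0.01 -0.24]
```

```bash

python3 -m creep '[[0,0,-0.1,0,0,0,12],[0,0,0,0,0,0,30],[0,0,0,0,0,0,45],[0,0,0,0,0,0,45],[0,0,-0.6,0,0,0,45],[0,0,-0.9,0,0,0,45],[0,0,-0.9,0,0,0,45],[-0.3,0,-0.9,0,0,0,45],[0,0,0,0,0,0,45],[0,0,0,0,0,0,45]]'
python3 - <<'E'
from h import *
C=Cam("wrist"); C.save("pics/last2.png"); im=cv2.resize(C.img.max(2),(560,420))
to((.039,-.127,.12))
for a in(0,.1,.2,.4): print(a,C.proj(w((.039,-.0785-.05*np.cos(.3+a),.067+.05*np.sin(.3+a))))[0].round(0))
for r in range(140,330,5): print(r,"".join(" .:-=+*#%@"[int(im[r,c])*10//256] for c in range(220,350,3)))
D=Cam("side"); im=D.img.max(2)
for a in(0,.2,.4,.8): print(a,D.proj(w((.039,-.0785-.05*np.cos(.3+a),.067+.05*np.sin(.3+a))))[0].round(0))
u,v=D.proj(w((.039,-.127,.082)))[0].astype(int)
for r in range(v-24,v+20,2): print(r,"".join(" .:-=+*#%@"[int(im[r,c])*10//256] for c in range(u-30,u+30)))
E
```

```text
time: 42.63
tool_pos: [0.6569, -0.1111, 0.1765]
orientation: [0.002, 0.683, 0.731, 0.001]
wrist_force: [-0.3, 0.5, -0.1]
width: 0.528
grip_force: 0.0
t 42.7 rack tcp [ 0.0401 -0.1366  0.1749] width 44.7 F [ 0.2  0.1 -0.8] yaw err deg -0.12
(0.039, -0.127, 0.12) [ 0.32 -0.04  1.83]
0 [275. 204.]
0.1 [275. 203.]
0.2 [275. 202.]
0.4 [275. 197.]
140 %%%%%%%%%%%#=+-#======#*++=::::::::-:::--:::
145 %####******+==-*======%#++=::::::::-:::--:::
150 ####*****#**==-%-----=@:++::::::::--:::--:::
155 #####*******==-%:*#*=*%:++:::::::::-::::-:::
160 ####********==-%%*#**@%:++::::::::--::::-:::
165 ####********==-%%*#*#@%:++::::::::--::-:--::
170 ####*****#****=%%*#*#@@=++::::::::--::-----:
175 #####*********=%%*#**@@*:::::::::--:::-----:
180 #####*********+%%*#*+%#*::::::::::-::-------
185 #####**********%%*#*+%#+::::::::::-:::----::
190 #####**********%%*#*+%#=:..:::::::-::------:
195 #####**********%%*#**%%=::::::::::-::-----::
200 ######*********+.:...:%=::::::::::-::---:-::
205 ######********-::::.:..=::::::::::-:------::
210 ######*#******::::::::.-::::::::---:------:-
215 ######********=::
[... 1897 characters left out ...]
--------------===-:::::-----=====-----++**=-:-----
235 ++++++++==-----=-------==-::.....:------=====---====-::-----
237 ++++++++=----------------::.......:-=-----====--::---::-=---
239 ++++++++==--==----------=+=::....:---==----===--::::::--=---
241 ++++++++====-===----=+++**#*=-::--=---====--===--::::--==---
243 +++++++++========--=+++++**#*+=---====-========--------==---
245 +++++++++++++===----==+++++***+===-================----==-:-
247 ++++++++*#*+++===--==-==+++++++++==--============---:-===-:-
249 #####%%%%%%#+++====-===-=++++++++++==--==---------:---===-:-
251 #%%%%@@%%%%%#*++++====----=++++++++++=----:::::::::---==--:-
253 %@@@%%####*++++++++===---=-==+++++++**++--:::::::::---==--:-
```

The side image puts the knob at the fully-down place. I'll press it gently from above with closed fingers to be sure.

```bash

python3 -m creep '[[0.32,-0.04,0,0,0,0,0],[0,0,0,0,0,0,0],[0,0,0,0,0,0,0],[0,0,0,0,0,0,0],[0,0,0,0,0,0,0],[0,0,0.6,0,0,0,0],[0,0,0.6,0,0,0,0],[0,0,0.6,0,0,0,0],[0,0,0.15,0,0,0,0],[0,0,0,0,0,0,0]]'
python3 -m creep '[[0,0,0.1,0,0,0,0],[0,0,0.05,0,0,0,0],[0,0,0,0,0,0,0]]'
```

```text
time: 43.57
tool_pos: [0.6527, -0.1014, 0.1144]
orientation: [-0.001, 0.682, 0.731, -0.001]
wrist_force: [-0.4, 0.4, 1.1]
width: 0.001
grip_force: 0.0
time: 43.82
tool_pos: [0.6542, -0.1012, 0.1121]
orientation: [0.0, 0.682, 0.731, 0.0]
wrist_force: [-0.5, 0.6, 0.8]
width: 0.005
grip_force: 0.0
```

```bash

python3 -m creep '[[0,0,0.06,0,0,0,0],[0,0,0,0,0,0,0]]'
python3 -m creep '[[0,0,0.06,0,0,0,0],[0,0,0,0,0,0,0]]'
python3 -m creep '[[0,0,0.05,0,0,0,0],[0,0,0,0,0,0,0]]'
```

```text
time: 43.98
tool_pos: [0.6542, -0.1017, 0.1103]
orientation: [0.001, 0.682, 0.731, 0.0]
wrist_force: [0.9, -0.8, 2.4]
width: -0.005
grip_force: 1.2
time: 44.15
tool_pos: [0.6546, -0.102, 0.1096]
orientation: [0.001, 0.683, 0.731, 0.0]
wrist_force: [-3.3, -3.1, 13.3]
width: -0.001
grip_force: 6.2
time: 44.32
tool_pos: [0.6548, -0.1021, 0.1091]
orientation: [0.002, 0.683, 0.731, 0.0]
wrist_force: [-6.0, -3.0, 20.2]
width: 0.005
grip_force: 10.0
```

The knob is hard against its stop, with its top at about 91 mm. I'll retreat and take the final look.

```bash

python3 -m creep '[[0,0,-0.5,0,0,0,0],[0,0,-0.9,0,0,0,0],[0,0,-0.9,0,0,0,0],[0,0,-0.9,0,0,0,0],[0,-0.8,-0.9,0,0,0,0],[-0.5,-0.9,-0.6,0,0,0,0],[-0.5,-0.9,0,0,0,0,0],[-0.5,-0.9,0,0,0,0,0],[-0.5,-0.9,0,0,0,0,0],[-0.5,-0.9,0,0,0,0,0],[-0.5,-0.9,0,0,0,0,0],[0,0,0,0,0,0,0]]'
python3 - <<'E'
from h import *
S=Cam("scene");D=Cam("side")
a=cv2.resize(S.img[130:330,140:400,::-1],(520,600),interpolation=cv2.INTER_CUBIC)
a=cv2.resize(S.img[130:330,150:390,::-1],(720,600),interpolation=cv2.INTER_CUBIC)
a=cv2.resize(a,(400,333)); b=cv2.resize(D.img[160:370,150:390,::-1],(400,350),interpolation=cv2.INTER_CUBIC)
o=np.zeros((350,800,3),np.uint8);o[:333,:400]=a;o[:,400:]=b;cv2.imwrite("pics/fin.png",o)
for y in(.092,.042,-.008):
  L=lid(S,w((0,y,0)),rad=.025,z=.076); print(y,rack([*L[0],0]).round(4) if L else None)
E
```

```text
time: 45.32
tool_pos: [0.4694, -0.2079, 0.247]
orientation: [-0.0, 0.684, 0.729, -0.002]
wrist_force: [-0.9, -0.3, -0.8]
width: -0.001
grip_force: 0.0
0.092 None
0.042 [-0.004   0.0424  0.    ]
-0.008 [ 0.0009 -0.0065  0.    ]
```

View pics/fin.png

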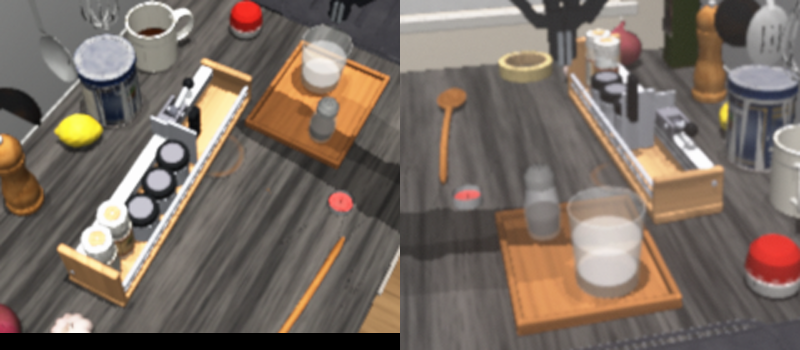

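The final view shows the three tins (143,208)–(172,152) and the two slim jars upright, closed up between the fixed end and the plate. The lever is down at (187,85), the shaker stands on the tray at (325,118), and the glass, timer and garlic are unmoved.

```bash
python3 -c "
from rig import *
print(hand_in())"
```

```text
the job is handed in; nothing more can be done
None
```

I handed the job in at about 45 s: the shaker is upright on the tray beside the glass, and all three tins (one was knocked aside mid-run) stand in the rack with the slim jars. The row is pushed up snug with the lever locked down, and the glass, egg timer and garlic look unmoved; no verdict came back.

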